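# Turn a reagent jar's label to the code reader and scan it

## Robot

A 7-joint arm with a two-finger parallel gripper is mounted at the origin on the work surface. World frame = base frame: x ahead of the robot, y to its left, z up, the work surface at z = 0. Lengths are in m, angles in rad, forces in N, time in s.
With the tool pointing down it reaches from about 0.4 to 0.875 m from the base axis. Payload 6.5 kg.
Tool frame: the origin (TCP) lies midway between the tips of the shut fingers; the grasp point (between the pads) lies 19 mm behind it; z points along the fingers, y is the line along which they close (so a half turn about z gives the same grasp; the last joint's range is limited). The gripper opens to 88 mm and grips with 3 to 60 N. Pads are 18 mm wide; open, the fingers measure 123 mm over their backs; the gripper's body (75 mm by 187 mm) begins 45 mm behind the grasp point.
Start: joints at [-1.334, 0.536, -0.004, 1.538, 0.003, 1.067, -0.071], TCP at [0.194, 0.62, 0.239] pointing down, gripper open.
Joint ranges: [-2.7, 2.7], [-0.37, 2.16], [-1.27, 1.26], [0.24, 2.4], [-1.31, 4.45], [0.19, 1.91], [-2.76, 2.76]. Speed limits (rad/s): [2.39, 2.39, 3.14, 3.14, 3.14, 3.14, 3.14].

## Interface

Orientations are given as [roll, pitch, yaw] about the fixed x, y, z axes, in that order (R = Rz(yaw) Ry(pitch) Rx(roll)).
In Python, from plant import manip, imaging, ticket gives the robot as it stands.
- The arm moves only by the tool move_arm, never from a script. Its argument "increments" is a list of rows, each an object with "translation": the shift along the tool's x, y, z in units of 0.03 m (1.0 is 0.03 m), a list of three; "delta_rot": the turn, a rotation vector about the tool's x, y, z in units of 6 degrees (1.0 is 6 degrees), a list of three; "fingers": the closure, from -1 (fully open) to 1 (shut). A call has exactly 10 rows; each row shifts and turns the commanded pose from where the row before left it, along the tool's axes as they then stand; what a row does not reach is not made up. A row lasts 1/12 s, in which the tool goes at most 41.7 mm and 7.16 degrees, less where a joint would pass 70% of its speed; a pose out of reach is approached as far as the arm can. A call with a number of a shift or a turn outside -1 to 1 is refused whole. A call with a gripper value outside its range is refused whole. The fingers move at their own pace and stop on an object; "force" is the grip in N (left out, the last holds). Time passes only in rows, so rows that do not move let the fingers close, or fill a call up. It gives the time, the measured TCP pose, the force, the opening and the grip force at its end, in the units of the state.
- manip.get_obs(): the state, without advancing time (a new reading comes with each control period).
- imaging.snapshot(name): name is "scene" or "side" or "wrist"; returns the picture (420x560x3 uint8, red, green, blue); there is no depth.
- imaging.camera_params(name): a dict with "vertical_fov" (degrees; the focal length in pixels is half the picture's height over the tangent of half this angle, whatever the lens; pixels are square), "cx", "cy" (the principal point, pixels), "view" (4x4, takes a point from world to camera coordinates). Camera axes: x right, y up, looking along -z (the intrinsics and any distortion apply to the point x, -y, -z); pixel columns grow to the right and rows downward; lengths in m; the calibration is good to about 2 mm. A picture is of the moment at which its call begins: read the wrist's pose just before it. camera_params takes no time and is no camera call; for the wrist camera it gives the pose at the moment of the call.
- ticket.finish_job(): hands the job in; it is judged then, once.
The state is a dict: "clock": time; "q": joint angles; "dq": joint speeds; "tau": joint torques, N m; "tool_pos": TCP position; "tcp_rot": TCP orientation; "wrist_force": force on the tool from outside, world axes, zero at the start; "ft_torque": the same for the moment, N m; "finger_gap": opening from 0.0 (shut) to 1.0 (fully open); "gripper_force": force on a finger pad.
Only numpy, scipy, OpenCV 4.12 (cv2) and the standard library are available. Lean on these libraries where they do the work, as an engineer would, in place of code of your own. Each camera call takes 0.05 s, during which the arm holds its last target. There are 200 camera calls.

## Task

Log in the large amber jar at the scanning stand: with a fingertip slide it gently across the plate until it rests against both rollers, then roll it by its edge, in place against the rollers, until the label squarely faces the code reader's window. Only then press the button on top of the reader fully down and let go, leaving the jar upright against the rollers with its label to the window. Its thin wall dents easily, so press lightly, and leave the other things on the bench where they are.

Things in the scene. Friction and masses are not known exactly. Their poses are not given: they have to be found in the camera images.
- stand: scanning stand, fixed on the bench: a steel plate (x -130 to 175, y -100 to 100 mm, top 8 mm above the bench) with two upright rollers and, behind them, a code reader 84 mm wide (x 71 to 163 mm, top 104 mm above the bench). Origin on the bench straight under the axis of the seated jar; +x points level from there to the reader's window, z up. The open side where the jar is pushed in is -x
- nest (a point): point on the plate, 8 mm above the bench, where the middle of the jar's foot is when the jar touches both rollers
- window (a point): middle of the reader's dark window, 72 mm beyond the nest along the stand's +x, 67 mm above the bench; it looks to -x, between the rollers
- left_roller_top (a point): top centre of the free-turning black rubber idler roller at x 42, y 42 mm of the stand: 22 mm across, upright, 11 to 77 mm above the bench; the axis stays fixed
- right_roller_top (a point): the same for the other roller, at x 42, y -42 mm of the stand
- jar: large amber thin-walled plastic jar, full, 0.5 to 0.8 kg, loose on the plate 30 to 65 mm short of the nest. Body straight from 0 to 70 mm above its foot, a little oval: 100 mm across label to back, 96 mm crosswise; too wide to grip. Origin under its centre; x axis points to the middle of its label (58 mm wide), z up. Against the rollers it turns in place; a fingertip force over 22 N dents it; once it is seated, touching it faster than 15 mm/s already knocks that hard
- jar_lid (a point): top centre of the jar's black screw lid, 96 mm above the jar's foot; lid 93 mm across, 18 mm high. A white paper seal strip 14 mm wide runs from here over the lid's edge down to the label: it points the way the label faces
- jar_label (a point): middle of the label on the wall, 50 mm from the jar's axis along its +x, 40 mm above its foot. Turning the seated jar takes 4 to 7 N of drag at its edge: a press under 7 N slips, 10 to 14 N carries it (leaning down on it adds drag). It keeps its seat best if strokes start at the middle of the side away from the reader and run outward round the jar, pressing towards its axis
- scan (a joint): travel of the reader's grey push button: 0 = up, 0.005 m = fully down, which takes about 5 N; it springs back
- scan_top (a point): middle of the button's top face, 125 mm above the bench when up, 108 mm along the stand's +x. The button is 30 mm across and stands 9 mm above a black collar 46 mm across on top of the reader; press straight down
- small_jar: a small amber screw-lid jar, 64 mm across and 72 mm tall; origin under its centre
- tip_box: a grey-white pipette tip box, 126 x 90 x 62 mm; origin under its centre
- tape_roll: a roll of blue tape lying flat, 90 mm across, 25 mm high; origin under its centre
- marker: a marker pen lying on the bench, 130 mm long, 14 mm thick; origin under it, near its middle
- beaker: a glass beaker, 72 mm across the rim, 85 mm tall; origin under its centre
- wash_bottle: a white wash bottle with a bent spout, 62 mm across, 180 mm tall; origin under its centre
- vial: an amber sample vial with a white cap, 27 mm across, 60 mm tall; origin under its centre
Mind the look-alikes: they are no part of the job. What is shaped like the jar but purple or red is not meant.

How it is judged:
On the way, in this order (a step that is already met when the one before it is completed fails the run):
1. the jar rests against both rollers (horizontal distance between jar and nest below 0.005 m), for 0.2 s.
2. its label faces the reader's window, the jar still against the rollers (horizontal distance between jar and nest below 0.005 m and angle between the x axis of jar and the x axis of stand, either way round below 0.14 rad and x of jar_label in the frame of stand above 0.03 m), for 0.3 s.
3. the reader's button is pressed fully down (value of joint scan above 0.004 m), for 0.02 s.
At the end, for the whole second after the job is handed in: the jar stands upright and still with its axis within 5 mm of its seat against both rollers, its label turned to the reader's window within 8 degrees (0.14 rad), the button pressed once the label faced the window and up again (all of step 2 and angle between jar's own z axis and vertical below 0.05 rad and linear speed of jar below 0.01 m/s and angular speed of jar below 0.05 rad/s and value of joint scan below 0.001 m); the robot touches nothing.
It fails at once if the jar's thin wall is pressed or dragged with more than 22 N (contact force between any of the fingers, the arm and jar above 22 N).
It fails at once if the jar is tipped (angle between jar's own z axis and vertical above 0.2 rad).
It fails at once if the button is pressed while the label does not face the window (value of joint scan above 0.003 m and not (horizontal distance between jar and nest below 0.005 m and angle between the x axis of jar and the x axis of stand, either way round below 0.14 rad and x of jar_label in the frame of stand above 0.03 m)).
It fails at once if another thing on the bench is pushed or knocked over (distance of any of small_jar, tip_box, tape_roll, marker, beaker, wash_bottle, vial from where it was at the start of the episode above 0.02 m or angle between any of small_jar, tip_box, tape_roll, marker, beaker, wash_bottle, vial's own z axis and vertical above 0.3 rad).
It also fails if it takes over 72 s, if anything falls off the work surface, if the arm or the gripper's body presses on something with over 40 N, if the wrist force passes 120 N, or if a joint passes its speed limit or range.

## Working session

There is one attempt and no reset: what is moved stays moved. The work goes in short steps, Python scripts to look and compute and a tool call to move; the robot and the scene stay as the last step left them, time stands still between calls to the robot, and variables do not carry over. Pictures are saved under pics/ and viewed, at most 10 in all, crops included, and the job is handed in when it is done.

Besides the shell and the picture viewer there is one more tool, called after "Emit:" by a JSON object that holds its "api" and its "payload". move_arm: Moves the arm, as the interface text tells. Shifts and turns lie within -1 to 1; 1 stands for 0.03 m of shift or 6 degrees of turn. Its arguments: {"type":"object","properties":{"increments":{"type":"array"},"force":{"type":"number"}},"required":["increments"]}

```bash
mkdir -p pics; ls; python3 - <<'E'
from plant import manip, imaging
import cv2,numpy as np
o=manip.get_obs(); print({k:np.round(v,3) for k,v in o.items()})
for n in ("scene","side"):
    im=imaging.snapshot(n); cv2.imwrite(f"pics/{n}0.png",im[:,:,::-1]); p=imaging.camera_params(n); print(n,p)
E
```

```text
pics
{'clock': np.float64(0.0), 'q': array([-1.334,  0.537, -0.004,  1.539,  0.003,  1.067, -0.071]), 'dq': array([-0.002, -0.001, -0.001,  0.001, -0.   , -0.001, -0.001]), 'tau': array([-1.0000e-03, -5.7098e+01,  9.9100e-01, -2.5159e+01, -5.6000e-02,
        1.8000e-02,  0.0000e+00]), 'tool_pos': array([0.194, 0.62 , 0.238]), 'tcp_rot': array([-3.14 ,  0.   ,  2.839]), 'wrist_force': array([ 0.908, -0.519, -0.349]), 'ft_torque': array([-0.072, -0.065,  0.008]), 'gripper_force': np.float64(0.0), 'finger_gap': np.float64(0.997)}
scene {'vertical_fov': 44.32074462891856, 'cx': 275.5938032861526, 'cy': 218.918366652699, 'view': array([[-0.34095822,  0.94001936, -0.01054004,  0.15364957],
       [-0.55460236, -0.19208389,  0.8096419 ,  0.23732385],
       [ 0.75905449,  0.2818996 ,  0.58682953, -1.80364416],
       [ 0.        ,  0.        ,  0.        ,  1.        ]])}
side {'vertical_fov': 48.56111108137853, 'cx': 280.26676107754065, 'cy': 198.15586426705963, 'view': array([[ 0.75367196, -0.65714581, -0.0117454 , -0.37904853],
       [ 0.47048783,  0.52694575,  0.70779191, -0.3378902 ],
       [-0.4589333 , -0.53896898,  0.70632334, -0.90526582],
       [ 0.        ,  0.        ,  0.        ,  1.        ]])}
```

View pics/scene0.png

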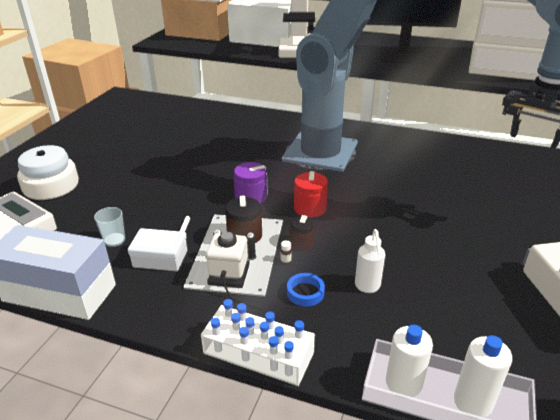

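View pics/side0.png

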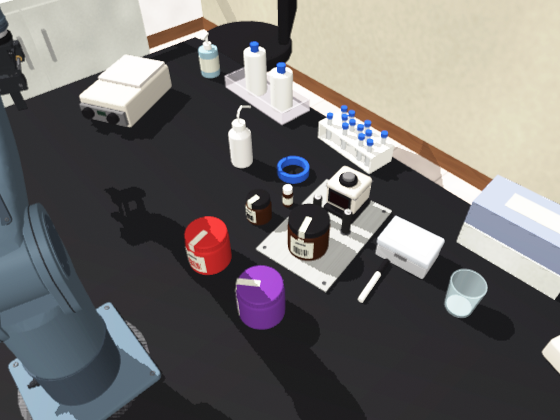

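The side view shows the plate with the jar on it at about (308,232) and the reader at (348,190). The small amber look-alike is at (258,207), the red jar at (208,246) and the purple jar at (261,297). Only the big amber jar on the plate fits the description, and the crop below should confirm it.

```bash
python3 - <<'E'
import cv2,numpy as np
a=cv2.imread("pics/side0.png")[160:300,240:400]; b=cv2.imread("pics/scene0.png")[180:300,180:330]
a=cv2.resize(a,None,fx=4,fy=4,interpolation=cv2.INTER_CUBIC)
b=cv2.resize(b,None,fx=4,fy=4,interpolation=cv2.INTER_CUBIC)
f=lambda i:np.clip(255*(i/255.)**0.6,0,255).astype(np.uint8)
cv2.imwrite("pics/sidecrop.png",f(a)); cv2.imwrite("pics/scenecrop.png",f(b))
E
```

```text
(no output)
```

View pics/sidecrop.png

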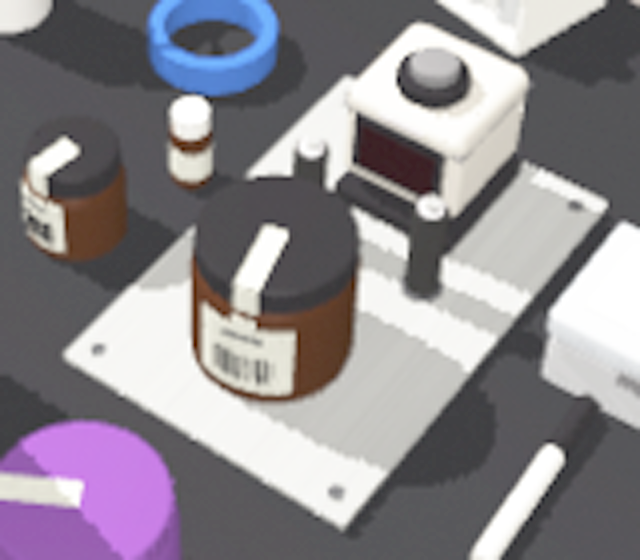

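View pics/scenecrop.png

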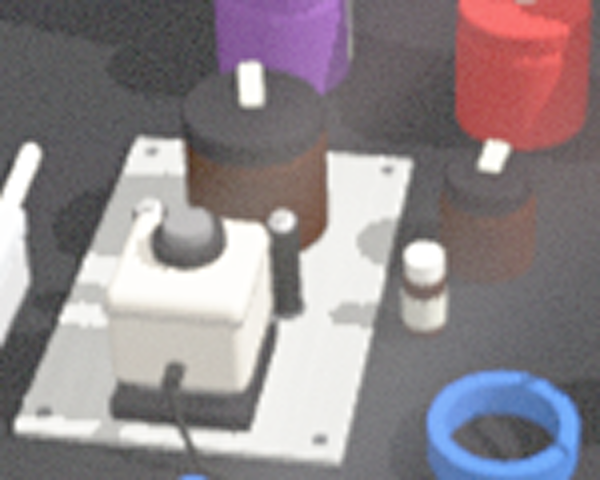

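Crop confirmed: this is the large amber jar on the plate, lid around (277,240) in the side crop. Its label and strip face away from the window, towards the robot. Next I fit the stand pose from the corner, roller and button pixels in both views.

```bash
cat > h.py <<'E'
import numpy as np, cv2
from scipy.optimize import least_squares
from plant import manip, imaging
def proj(n,P,p=None):
    p=p or imaging.camera_params(n); f=210/np.tan(np.radians(p['vertical_fov']/2)); V=p['view']
    c=np.atleast_2d(P)@V[:3,:3].T+V[:3,3]
    return np.c_[p['cx']+f*c[:,0]/-c[:,2], p['cy']-f*c[:,1]/-c[:,2]]
def ray(n,uv,z,p=None):
    p=p or imaging.camera_params(n); f=210/np.tan(np.radians(p['vertical_fov']/2)); V=p['view']
    R=V[:3,:3]; o=-R.T@V[:3,3]; uv=np.atleast_2d(uv)
    d=np.c_[(uv[:,0]-p['cx'])/f,-(uv[:,1]-p['cy'])/f,-np.ones(len(uv))]@R
    return o+d*((z-o[2])/d[:,2])[:,None]
def S2W(s,P): # stand pose (x,y,yaw)
    P=np.atleast_2d(P).astype(float); c,n=np.cos(s[2]),np.sin(s[2])
    return np.c_[s[0]+c*P[:,0]-n*P[:,1], s[1]+n*P[:,0]+c*P[:,1], P[:,2]]
E
cat > stand.py <<'E'
from h import *
M=dict(c1=(-.13,.1,.008),c2=(-.13,-.1,.008),c3=(.175,-.1,.008),c4=(.175,.1,.008),rl=(.042,.042,.077),rr=(.042,-.042,.077),b=(.108,0,.125))
sd=lambda U:(240+(U[0]+.5)/4-.5,160+(U[1]+.5)/4-.5); sc=lambda U:(180+(U[0]+.5)/4-.5,180+(U[1]+.5)/4-.5)
# left of the stand's x axis = +y
side=dict(c1=(64,355),c2=(344,527),c3=(608,205),rl=(313,147),rr=(432,205),b=(435,65))
scene=dict(c2=(138,137),c1=(413,157),c4=(343,462),c3=(16,432),rl=(283,220),rr=(148,207),b=(188,222))
pc={n:imaging.camera_params(n) for n in('side','scene')}
def res(s,full=False):
    o=[]
    for n,d,m in(('side',side,sd),('scene',scene,sc)):
        o.append(proj(n,S2W(s,[M[k] for k in d]),pc[n])-np.array([m(v) for v in d.values()]))
    return o if full else np.concatenate(o).ravel()
c=ray('side',[sd(side['rl']),sd(side['rr'])],.077).mean(0); d=ray('side',[sd(side['b'])],.125)[0]-c
r=least_squares(res,[c[0],c[1],np.arctan2(d[1],d[0])],loss='soft_l1'); print(r.x); [print(np.round(x,1).tolist()) for x in res(r.x,True)]
s=r.x; np.save('s.npy',s)
J={'side':(sd((277,240)),sd((225,300)),sd((278,232))),'scene':(sc((255,112)),)}
# lid rim ellipse by rough extremes: side x 194..358, y 177..; scene x 182..328
for n,L in(('side',[sd((276,242))]),('scene',[sc((255,114))])):
    w=ray(n,L,.104,pc[n])[0]; c_,n_=np.cos(s[2]),np.sin(s[2]); dx=w[:2]-s[:2]; print(n,'lid',w, 'in stand',c_*dx[0]+n_*dx[1],-n_*dx[0]+c_*dx[1])
a=ray('side',[sd((248,290)),sd((278,228))],.104,pc['side']); print('strip yaw', np.arctan2(*(a[0]-a[1])[1::-1]), a)
a=ray('scene',[sc((248,63)),sc((254,106))],.104,pc['scene']); print('strip yaw', np.arctan2(*(a[0]-a[1])[1::-1]),a)
for n,uv in(('vial',(291,250)),('small',(302,225)),):print(n,ray('scene',[uv],.06,pc['scene']))
print('marker',ray('side',[(378,273),(362,300)],.014,pc['side']),'tip',ray('side',[(378,250),(388,222),(442,242)],.062,pc['side']))
print('tape',ray('side',[(293,168)],.025,pc['side']),'purple',ray('side',[(262,280)],.1,pc['side']),'red',ray('side',[(208,233)],.1,pc['side']))
E
python3 stand.py
```

```text
[ 0.58424033 -0.05693967  0.20268346]
[[-0.4, -0.3], [-0.1, -0.6], [-0.3, -0.9], [-0.6, 0.5], [-0.7, 1.1], [-0.2, -1.4]]
[[-0.7, 0.2], [-0.7, 0.5], [-0.6, -0.6], [-0.7, -0.9], [-0.5, 0.7], [0.6, 1.3], [-0.2, -0.4]]
side lid [ 0.53117786 -0.06588311  0.104     ] in stand -0.05377657544392999 0.0019210406597830899
scene lid [ 0.54742376 -0.05293835  0.104     ] in stand -0.03525746790387114 0.01133054084411255
strip yaw -2.668932621099208 [[ 0.49540011 -0.08138713  0.104     ]
 [ 0.53935673 -0.05891137  0.104     ]]
strip yaw -2.664388803313388 [[ 0.49322828 -0.08087637  0.104     ]
 [ 0.5391555  -0.05712915  0.104     ]]
vial [[0.61830916 0.10186934 0.06      ]]
small [[0.51094578 0.09628467 0.06      ]]
marker [[ 0.59542064 -0.22823549  0.014     ]
 [ 0.51575827 -0.25175589  0.014     ]] tip [[ 0.61152742 -0.20598257  0.062     ]
 [ 0.69307119 -0.16678586  0.062     ]
 [ 0.73617146 -0.28614672  0.062     ]]
tape [[0.68457299 0.15438478 0.025     ]] purple [[ 0.3523794  -0.11878708  0.1       ]] red [[0.34264918 0.05580246 0.1       ]]
```

```bash
python3 - <<'E'
import numpy as np
p=np.array([.194,.62]);y=2.839
for k,(a) in enumerate([.76,.70,.63,.56]):
    for i in range(10):
        p=p+.03*(np.array([np.cos(y),np.sin(y)])*-a+np.array([np.sin(y),-np.cos(y)])*-.18); y-=np.radians(6*.345)
    print(k,p,np.hypot(*p),y)
E
```

```text
0 [0.37258569 0.47027193] 0.5999798183649152 2.477716844837174
1 [0.47458826 0.28025257] 0.5511583428203536 2.116433689674348
2 [0.49503211 0.08581808] 0.5024157021360608 1.7551505345115221
3 [ 0.44497368 -0.08240873] 0.4525403558105425 1.3938673793486962
```

Emit:
{"api": "move_arm", "payload": {"increments": [{"translation": [-0.76,-0.18,0],"delta_rot": [0,0,0.345],"fingers": 1},{"translation": [-0.76,-0.18,0],"delta_rot": [0,0,0.345],"fingers": 1},{"translation": [-0.76,-0.18,0],"delta_rot": [0,0,0.345],"fingers": 1},{"translation": [-0.76,-0.18,0],"delta_rot": [0,0,0.345],"fingers": 1},{"translation": [-0.76,-0.18,0],"delta_rot": [0,0,0.345],"fingers": 1},{"translation": [-0.76,-0.18,0],"delta_rot": [0,0,0.345],"fingers": 1},{"translation": [-0.76,-0.18,0],"delta_rot": [0,0,0.345],"fingers": 1},{"translation": [-0.76,-0.18,0],"delta_rot": [0,0,0.345],"fingers": 1},{"translation": [-0.76,-0.18,0],"delta_rot": [0,0,0.345],"fingers": 1},{"translation": [-0.76,-0.18,0],"delta_rot": [0,0,0.345],"fingers": 1}]}}

```text
clock: 0.93
tool_pos: [0.373, 0.4696, 0.2383]
tcp_rot: [-3.141, 0.0, 2.476]
wrist_force: [-0.4, -0.0, 0.6]
finger_gap: 0.268
gripper_force: 0.0
```

Emit:
{"api": "move_arm", "payload": {"increments": [{"translation": [-0.7,-0.18,0],"delta_rot": [0,0,0.345],"fingers": 1},{"translation": [-0.7,-0.18,0],"delta_rot": [0,0,0.345],"fingers": 1},{"translation": [-0.7,-0.18,0],"delta_rot": [0,0,0.345],"fingers": 1},{"translation": [-0.7,-0.18,0],"delta_rot": [0,0,0.345],"fingers": 1},{"translation": [-0.7,-0.18,0],"delta_rot": [0,0,0.345],"fingers": 1},{"translation": [-0.7,-0.18,0],"delta_rot": [0,0,0.345],"fingers": 1},{"translation": [-0.7,-0.18,0],"delta_rot": [0,0,0.345],"fingers": 1},{"translation": [-0.7,-0.18,0],"delta_rot": [0,0,0.345],"fingers": 1},{"translation": [-0.7,-0.18,0],"delta_rot": [0,0,0.345],"fingers": 1},{"translation": [-0.7,-0.18,0],"delta_rot": [0,0,0.345],"fingers": 1}]}}

```text
clock: 1.77
tool_pos: [0.475, 0.2786, 0.2388]
tcp_rot: [3.142, -0.0, 2.113]
wrist_force: [0.1, -0.2, 0.1]
finger_gap: 0.002
gripper_force: 0.0
```

Emit:
{"api": "move_arm", "payload": {"increments": [{"translation": [-0.63,-0.18,0],"delta_rot": [0,0,0.345],"fingers": 1},{"translation": [-0.63,-0.18,0],"delta_rot": [0,0,0.345],"fingers": 1},{"translation": [-0.63,-0.18,0],"delta_rot": [0,0,0.345],"fingers": 1},{"translation": [-0.63,-0.18,0],"delta_rot": [0,0,0.345],"fingers": 1},{"translation": [-0.63,-0.18,0],"delta_rot": [0,0,0.345],"fingers": 1},{"translation": [-0.63,-0.18,0],"delta_rot": [0,0,0.345],"fingers": 1},{"translation": [-0.63,-0.18,0],"delta_rot": [0,0,0.345],"fingers": 1},{"translation": [-0.63,-0.18,0],"delta_rot": [0,0,0.345],"fingers": 1},{"translation": [-0.63,-0.18,0],"delta_rot": [0,0,0.345],"fingers": 1},{"translation": [-0.63,-0.18,0],"delta_rot": [0,0,0.345],"fingers": 1}]}}

```text
clock: 2.6
tool_pos: [0.4946, 0.0842, 0.2387]
tcp_rot: [-3.142, -0.0, 1.751]
wrist_force: [0.3, -0.5, -0.8]
finger_gap: 0.006
gripper_force: 0.0
```

Emit:
{"api": "move_arm", "payload": {"increments": [{"translation": [-0.56,-0.18,0],"delta_rot": [0,0,0.345],"fingers": 1},{"translation": [-0.56,-0.18,0],"delta_rot": [0,0,0.345],"fingers": 1},{"translation": [-0.56,-0.18,0],"delta_rot": [0,0,0.345],"fingers": 1},{"translation": [-0.56,-0.18,0],"delta_rot": [0,0,0.345],"fingers": 1},{"translation": [-0.56,-0.18,0],"delta_rot": [0,0,0.345],"fingers": 1},{"translation": [-0.56,-0.18,0],"delta_rot": [0,0,0.345],"fingers": 1},{"translation": [-0.56,-0.18,0],"delta_rot": [0,0,0.345],"fingers": 1},{"translation": [-0.56,-0.18,0],"delta_rot": [0,0,0.345],"fingers": 1},{"translation": [-0.56,-0.18,0],"delta_rot": [0,0,0.345],"fingers": 1},{"translation": [-0.56,-0.18,0],"delta_rot": [0,0,0.345],"fingers": 1}]}}

```text
clock: 3.43
tool_pos: [0.4439, -0.0836, 0.2387]
tcp_rot: [3.141, -0.0, 1.39]
wrist_force: [-0.0, 0.5, 0.3]
finger_gap: 0.003
gripper_force: 0.0
```

Emit:
{"api": "move_arm", "payload": {"increments": [{"translation": [0,0,0],"delta_rot": [0,0,1],"fingers": 1},{"translation": [0,0,0],"delta_rot": [0,0,1],"fingers": 1},{"translation": [0,0,0],"delta_rot": [0,0,1],"fingers": 1},{"translation": [0,0,0],"delta_rot": [0,0,1],"fingers": 1},{"translation": [0,0,0],"delta_rot": [0,0,1],"fingers": 1},{"translation": [0,0,0],"delta_rot": [0,0,1],"fingers": 1},{"translation": [0,0,0],"delta_rot": [0,0,1],"fingers": 1},{"translation": [0,0,0],"delta_rot": [0,0,1],"fingers": 1},{"translation": [0,0,0],"delta_rot": [0,0,1],"fingers": 1},{"translation": [0,0,0],"delta_rot": [0,0,1],"fingers": 1}]}}

```text
clock: 4.27
tool_pos: [0.4442, -0.0827, 0.2387]
tcp_rot: [-3.141, 0.0, 0.34]
wrist_force: [0.6, -0.5, -0.3]
finger_gap: 0.006
gripper_force: 0.0
```

```bash
python3 - <<'E'
from h import *
o=manip.get_obs(); print(o['clock'],o['tool_pos'],o['tcp_rot'],o['q'],o['wrist_force'])
im=imaging.snapshot('wrist'); cv2.imwrite('pics/w1.png',im[:,:,::-1]); p=imaging.camera_params('wrist'); np.save('w1.npy',p,allow_pickle=True)
V=p['view'];print(-V[:3,:3].T@V[:3,3])
E
```

```text
4.2667 [ 0.44416578 -0.082743    0.2387105 ] [-3.14138179e+00  2.65557132e-05  3.39547164e-01] [-0.56638693  0.23727125  0.75817536  2.07245944 -0.20704874  0.90595469
 -0.92474001] [ 0.56234307 -0.51717918 -0.30283185]
[ 0.50797759 -0.0599702   0.38442825]
```

View pics/w1.png

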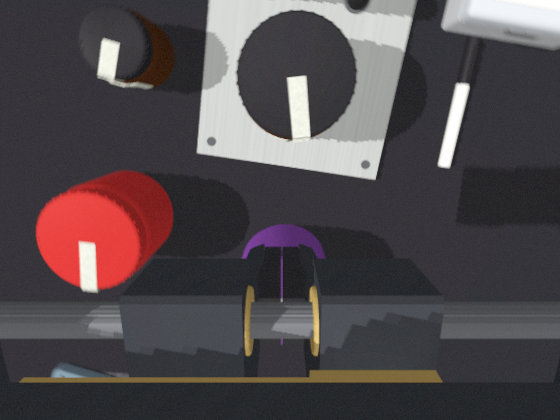

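The wrist view is from nearly overhead. The lid is a disc at about (297,74), radius 59 px, with the strip running down to (299,138). The near plate corners are at (198,154) and (376,180), and the purple jar sits directly under the gripper's rear.

```bash
cat > jar.py <<'E'
from h import *
def jarpose(im,p,s,guess=None,win=75,zt=.104):
    # lid: dark blob edge via bright surroundings is uneven; use strip (bright) ends + Hough circle
    g=cv2.cvtColor(im,cv2.COLOR_RGB2GRAY)
    x0,y0=(int(v) for v in guess); a,b=max(0,x0-win),max(0,y0-win)
    c=g[b:y0+win,a:x0+win]
    H=cv2.HoughCircles(cv2.medianBlur(c,3),cv2.HOUGH_GRADIENT,1,100,param1=80,param2=12,minRadius=50,maxRadius=80)
    cx,cy,r=H[0,0]; cx+=a;cy+=b
    yy,xx=np.mgrid[:g.shape[0],:g.shape[1]]; m=((g>150)&(np.hypot(xx-cx,yy-cy)<r*0.93)).astype(np.uint8)
    n,l,st,ce=cv2.connectedComponentsWithStats(m); k=1+np.argmax(st[1:,4])
    pts=np.argwhere(l==k)[:,::-1].astype(np.float32)
    W=ray('wrist',pts,zt,p)[:,:2]; C=ray('wrist',[(cx,cy)],zt,p)[0,:2]
    w,v=np.linalg.eigh(np.cov(W.T)); d=v[:,1]; d=d*np.sign(d@(W.mean(0)-C)); yaw=np.arctan2(d[1],d[0])
    R=np.array([[np.cos(s[2]),np.sin(s[2])],[-np.sin(s[2]),np.cos(s[2])]])
    rel=(yaw-s[2]+np.pi)%(2*np.pi)-np.pi
    print('px',cx,cy,r,'jar world',C.round(4),'stand mm',(1e3*R@(C-s[:2])).round(1),'yaw rel deg',np.degrees(rel).round(1),'strip mean world-dist',np.hypot(*(W.mean(0)-C)).round(4))
    e=d@(W-C).T; print('strip from..to',e.min(),e.max())
    return C,rel
if __name__=='__main__':
    s=np.load('s.npy'); p=np.load('w1.npy',allow_pickle=True).item(); im=cv2.imread('pics/w1.png')[:,:,::-1]
    jarpose(im,p,s,(297,74))
    print(ray('wrist',[(198,154),(376,180)],.008,p), S2W(s,[(-.13,.1,.008),(-.13,-.1,.008)]))
E
python3 jar.py
```

```text
px 302.5 75.5 66.1 jar world [ 0.5395 -0.0659] stand mm [-45.6   0.2] yaw rel deg -166.7 strip mean world-dist 0.0226
strip from..to -0.000225903193639148 0.04594749448368871
[[ 0.43730765  0.01241027  0.008     ]
 [ 0.47445284 -0.18279201  0.008     ]] [[ 0.43677158  0.0148445   0.008     ]
 [ 0.4770313  -0.18106148  0.008     ]]
```

Emit:
{"api": "move_arm", "payload": {"increments": [{"translation": [0,-0.15,0],"delta_rot": [0,0,0.67],"fingers": 1},{"translation": [0,0,0.6],"delta_rot": [0,0,0.67],"fingers": 1},{"translation": [0,0,0.7],"delta_rot": [0,0,0],"fingers": 1},{"translation": [0,0,0.7],"delta_rot": [0,0,0],"fingers": 1},{"translation": [0,0,0.7],"delta_rot": [0,0,0],"fingers": 1},{"translation": [0,0,0.7],"delta_rot": [0,0,0],"fingers": 1},{"translation": [0,0,0.7],"delta_rot": [0,0,0],"fingers": 1},{"translation": [0,0,0.7],"delta_rot": [0,0,0],"fingers": 1},{"translation": [0,0,0.7],"delta_rot": [0,0,0],"fingers": 1},{"translation": [0,0,0.6],"delta_rot": [0,0,0],"fingers": 1}]}}

```text
clock: 5.15
tool_pos: [0.4426, -0.0783, 0.0545]
tcp_rot: [-3.142, 0.001, 0.207]
wrist_force: [0.4, 0.7, 0.7]
finger_gap: 0.001
gripper_force: 0.0
```

```bash
cat >> h.py <<'E'
def st(pos,s):
    d=np.array(pos[:2])-s[:2]; c,n=np.cos(s[2]),np.sin(s[2]); return np.array([c*d[0]+n*d[1],-n*d[0]+c*d[1]])*1e3
def status(s,pic=None):
    o=manip.get_obs(); f=o['wrist_force']; c,n=np.cos(s[2]),np.sin(s[2])
    print('t',o['clock'],'tcp stand mm',st(o['tool_pos'],s).round(1),'z',o['tool_pos'][2].round(4),'yaw rel',np.degrees(o['tcp_rot'][2]-s[2]).round(1),'F stand',np.round([c*f[0]+n*f[1],-n*f[0]+c*f[1],f[2]],1))
    if pic:
        im=imaging.snapshot('wrist'); p=imaging.camera_params('wrist'); cv2.imwrite(f'pics/{pic}.png',im[:,:,::-1]); np.save(f'pics/{pic}.npy',p,allow_pickle=True); return im,p
E
python3 - <<'E'
from h import *
s=np.load('s.npy'); im,p=status(s,'w2')
E
```

```text
t 5.15 tcp stand mm [-143.1    7.6] z 0.0545 yaw rel 0.3 F stand [0.5 0.6 0.7]
```

View pics/w2.png

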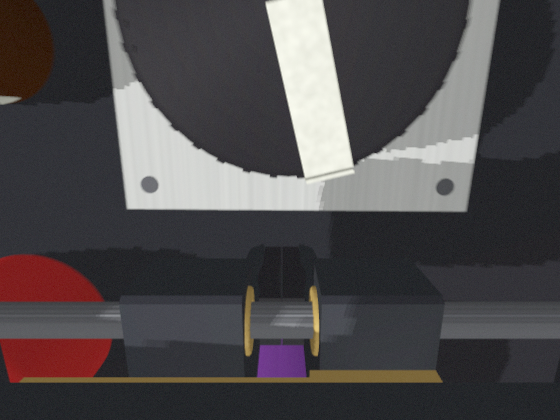

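Emit:
{"api": "move_arm", "payload": {"increments": [{"translation": [0.15,0.02,0],"delta_rot": [0,0,0],"fingers": 1},{"translation": [0.15,0.02,0],"delta_rot": [0,0,0],"fingers": 1},{"translation": [0.15,0.02,0],"delta_rot": [0,0,0],"fingers": 1},{"translation": [0.15,0,0],"delta_rot": [0,0,0],"fingers": 1},{"translation": [0.15,0,0],"delta_rot": [0,0,0],"fingers": 1},{"translation": [0.15,0,0],"delta_rot": [0,0,0],"fingers": 1},{"translation": [0.1,0,0],"delta_rot": [0,0,0],"fingers": 1},{"translation": [0.05,0,0],"delta_rot": [0,0,0],"fingers": 1},{"translation": [0.03,0,0],"delta_rot": [0,0,0],"fingers": 1},{"translation": [0.03,0,0],"delta_rot": [0,0,0],"fingers": 1}]}}

```text
clock: 6.03
tool_pos: [0.476, -0.0727, 0.0557]
tcp_rot: [-3.142, 0.0, 0.206]
wrist_force: [0.4, 0.1, 0.1]
finger_gap: 0.009
gripper_force: 0.0
```

Emit:
{"api": "move_arm", "payload": {"increments": [{"translation": [0.03,0.004,0],"delta_rot": [0,0,0],"fingers": 1},{"translation": [0.03,0.004,0],"delta_rot": [0,0,0],"fingers": 1},{"translation": [0.03,0.004,0],"delta_rot": [0,0,0],"fingers": 1},{"translation": [0.03,0.004,0],"delta_rot": [0,0,0],"fingers": 1},{"translation": [0.03,0.004,0],"delta_rot": [0,0,0],"fingers": 1},{"translation": [0.03,0.004,0],"delta_rot": [0,0,0],"fingers": 1},{"translation": [0.03,0.004,0],"delta_rot": [0,0,0],"fingers": 1},{"translation": [0.03,0.004,0],"delta_rot": [0,0,0],"fingers": 1},{"translation": [0.03,0.004,0],"delta_rot": [0,0,0],"fingers": 1},{"translation": [0.03,0.004,0],"delta_rot": [0,0,0],"fingers": 1}]}}

```text
clock: 6.87
tool_pos: [0.4824, -0.0726, 0.0553]
tcp_rot: [-3.14, 0.005, 0.205]
wrist_force: [-7.8, -1.7, 5.4]
finger_gap: 0.002
gripper_force: 3.7
```

```bash
cat > trk.py <<'E'
from h import *
import sys
def track(pic,s):
    im,p=status(s,pic)
    g=cv2.cvtColor(im,cv2.COLOR_RGB2GRAY); hsv=cv2.cvtColor(im,cv2.COLOR_RGB2HSV)
    for n in ('side','scene'):
        pass
    return im,p
def sidejar(s,n='side',pic=None,h=.104):
    im=imaging.snapshot(n); 
    if pic: cv2.imwrite(f'pics/{pic}.png',im[:,:,::-1])
    return im
E
python3 - <<'E'
from h import *
s=np.load('s.npy'); im,p=status(s,'w3'); a=imaging.snapshot('side'); cv2.imwrite('pics/side3.png',a[:,:,::-1])
b=cv2.resize(a[160:300,240:400],None,fx=3.2,fy=3.2)
w=np.hstack([cv2.resize(im,(400,300)),cv2.resize(b,(400,300))]); cv2.imwrite('pics/v3.png',w[:,:,::-1])
E
```

```text
t 6.8667 tcp stand mm [-102.9    5.1] z 0.0553 yaw rel 0.1 F stand [-8.  -0.1  5.4]
```

View pics/v3.png

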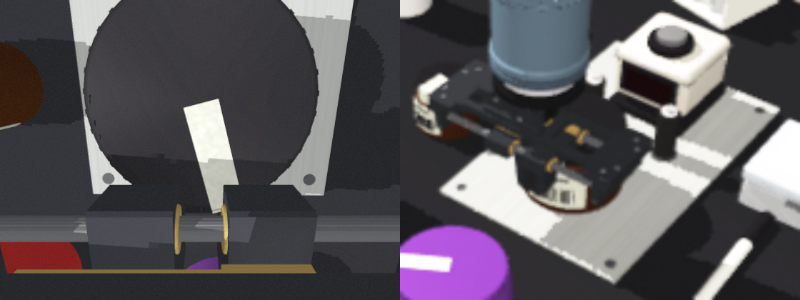

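The jar wall is touched but has hardly moved, and the upward force of 5.4 N hints that it is starting to tip because the push is high. I'll back off, lean the tool 20° so the body clears the lid, and push lower.

Emit:
{"api": "move_arm", "payload": {"increments": [{"translation": [-0.15,0,0],"delta_rot": [0,0,0],"fingers": 1},{"translation": [-0.15,0,0],"delta_rot": [0,0,0],"fingers": 1},{"translation": [-0.15,0,0],"delta_rot": [0,0,0],"fingers": 1},{"translation": [-0.1,0,0],"delta_rot": [0,0.833,0],"fingers": 1},{"translation": [0,0,0],"delta_rot": [0,0.833,0],"fingers": 1},{"translation": [0,0,0],"delta_rot": [0,0.833,0],"fingers": 1},{"translation": [0,0,0],"delta_rot": [0,0.833,0],"fingers": 1},{"translation": [-0.1,0,0.265],"delta_rot": [0,0,0],"fingers": 1},{"translation": [-0.1,0,0.265],"delta_rot": [0,0,0],"fingers": 1},{"translation": [0,0,0],"delta_rot": [0,0,0],"fingers": 1}]}}

```text
clock: 7.8
tool_pos: [0.47, -0.0723, 0.0401]
tcp_rot: [-3.127, -0.263, 0.206]
wrist_force: [-0.1, 0.4, 0.8]
finger_gap: 0.003
gripper_force: 0.0
```

```bash
python3 - <<'E'
from h import *
s=np.load('s.npy'); im,p=status(s,'w4'); print(manip.get_obs()['tcp_rot'],manip.get_obs()['q'].round(2))
cv2.imwrite('pics/w4.png',im[:,:,::-1])
E
```

```text
t 7.8 tcp stand mm [-115.    8.] z 0.0401 yaw rel 0.2 F stand [-0.   0.4  0.8]
[-3.12688409 -0.26288746  0.20654246] [-0.03  0.55  0.18  2.3  -1.28  0.2   0.01]
```

View pics/w4.png

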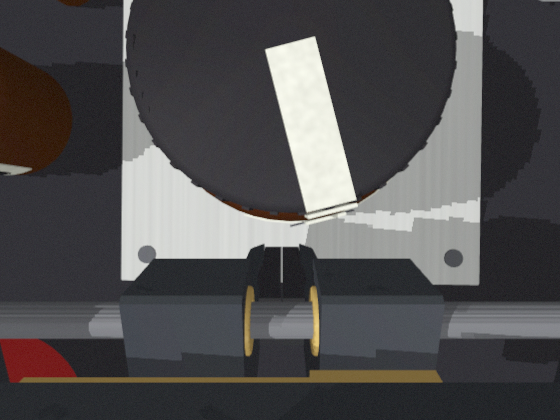

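Emit:
{"api": "move_arm", "payload": {"increments": [{"translation": [0,0,0],"delta_rot": [0,-0.45,0],"fingers": 1},{"translation": [0,0,0],"delta_rot": [0,-0.45,0],"fingers": 1},{"translation": [0.03,0,0],"delta_rot": [0,0,0],"fingers": 1},{"translation": [0.03,0,0],"delta_rot": [0,0,0],"fingers": 1},{"translation": [0.03,0,0],"delta_rot": [0,0,0],"fingers": 1},{"translation": [0.03,0,0],"delta_rot": [0,0,0],"fingers": 1},{"translation": [0,0,0],"delta_rot": [0,0,0],"fingers": 1},{"translation": [0,0,0],"delta_rot": [0,0,0],"fingers": 1},{"translation": [0,0,0],"delta_rot": [0,0,0],"fingers": 1},{"translation": [0,0,0],"delta_rot": [0,0,0],"fingers": 1}]}}

```text
clock: 8.68
tool_pos: [0.4742, -0.0714, 0.0414]
tcp_rot: [-3.127, -0.171, 0.208]
wrist_force: [-0.3, 0.3, 0.4]
finger_gap: 0.006
gripper_force: 0.0
```

```bash
python3 - <<'E'
from h import *
s=np.load('s.npy'); status(s); print(manip.get_obs()['tcp_rot'],manip.get_obs()['q'].round(2))
E
```

```text
t 8.6833 tcp stand mm [-110.7    8. ] z 0.0414 yaw rel 0.3 F stand [-0.2  0.4  0.4]
[-3.12697751 -0.17075914  0.20825733] [-0.27  0.6   0.45  2.24 -1.04  0.37 -0.28]
```

Emit:
{"api": "move_arm", "payload": {"increments": [{"translation": [0.033,0.04,0.006],"delta_rot": [0,0,0],"fingers": 1},{"translation": [0.033,0.04,0.006],"delta_rot": [0,0,0],"fingers": 1},{"translation": [0.033,0.004,0.006],"delta_rot": [0,0,0],"fingers": 1},{"translation": [0.033,0.004,0.006],"delta_rot": [0,0,0],"fingers": 1},{"translation": [0.033,0.004,0.006],"delta_rot": [0,0,0],"fingers": 1},{"translation": [0.033,0.004,0.006],"delta_rot": [0,0,0],"fingers": 1},{"translation": [0.033,0.004,0.006],"delta_rot": [0,0,0],"fingers": 1},{"translation": [0.033,0.004,0.006],"delta_rot": [0,0,0],"fingers": 1},{"translation": [0.033,0.004,0.006],"delta_rot": [0,0,0],"fingers": 1},{"translation": [0.033,0.004,0.006],"delta_rot": [0,0,0],"fingers": 1}]}}

```text
clock: 9.52
tool_pos: [0.4835, -0.0723, 0.0409]
tcp_rot: [-3.126, -0.169, 0.209]
wrist_force: [-7.1, -1.4, 4.3]
finger_gap: 0.0
gripper_force: 3.5
```

Emit:
{"api": "move_arm", "payload": {"increments": [{"translation": [0.033,0.004,0.006],"delta_rot": [0,0,0],"fingers": 1},{"translation": [0.033,0.004,0.006],"delta_rot": [0,0,0],"fingers": 1},{"translation": [0.033,0.004,0.006],"delta_rot": [0,0,0],"fingers": 1},{"translation": [0.033,0.004,0.006],"delta_rot": [0,0,0],"fingers": 1},{"translation": [0.033,0.004,0.006],"delta_rot": [0,0,0],"fingers": 1},{"translation": [0.033,0.004,0.006],"delta_rot": [0,0,0],"fingers": 1},{"translation": [0,0,0],"delta_rot": [0,0,0],"fingers": 1},{"translation": [0,0,0],"delta_rot": [0,0,0],"fingers": 1},{"translation": [0,0,0],"delta_rot": [0,0,0],"fingers": 1},{"translation": [0,0,0],"delta_rot": [0,0,0],"fingers": 1}]}}

```text
clock: 10.35
tool_pos: [0.4887, -0.0722, 0.0407]
tcp_rot: [-3.126, -0.168, 0.208]
wrist_force: [-6.9, -1.8, 5.7]
finger_gap: 0.006
gripper_force: 3.6
```

```bash
python3 - <<'E'
from h import *
s=np.load('s.npy'); im,p=status(s,'w5'); print(manip.get_obs()['tcp_rot'],manip.get_obs()['q'].round(2))
E
```

```text
t 10.35 tcp stand mm [-96.7   4.3] z 0.0407 yaw rel 0.3 F stand [-7.1 -0.4  5.7]
[-3.12634841 -0.16756267  0.20797702] [-0.29  0.62  0.48  2.2  -1.02  0.39 -0.31]
```

Emit:
{"api": "move_arm", "payload": {"increments": [{"translation": [0.051,0.006,0.002],"delta_rot": [0,0,0],"fingers": 1},{"translation": [0.051,0.006,0.002],"delta_rot": [0,0,0],"fingers": 1},{"translation": [0.051,0.006,0.002],"delta_rot": [0,0,0],"fingers": 1},{"translation": [0.051,0.006,0.002],"delta_rot": [0,0,0],"fingers": 1},{"translation": [0.051,0.006,0.002],"delta_rot": [0,0,0],"fingers": 1},{"translation": [0.051,0.006,0.002],"delta_rot": [0,0,0],"fingers": 1},{"translation": [0.051,0.006,0.002],"delta_rot": [0,0,0],"fingers": 1},{"translation": [0.051,0.006,0.002],"delta_rot": [0,0,0],"fingers": 1},{"translation": [0.051,0.006,0.002],"delta_rot": [0,0,0],"fingers": 1},{"translation": [0.051,0.006,0.002],"delta_rot": [0,0,0],"fingers": 1}]}}

```text
clock: 11.23
tool_pos: [0.5064, -0.0703, 0.0432]
tcp_rot: [-3.127, -0.171, 0.209]
wrist_force: [-3.4, -1.2, -2.4]
finger_gap: 0.003
gripper_force: 1.5
```

```bash
python3 - <<'E'
from h import *
s=np.load('s.npy'); im,p=status(s,'w6')
a=cv2.imread('pics/w5.png')[:,:,::-1]
w=np.hstack([cv2.resize(a,(400,300)),cv2.resize(im,(400,300))]); cv2.imwrite('pics/v6.png',w[:,:,::-1])
E
```

```text
t 11.2333 tcp stand mm [-79.    2.6] z 0.0432 yaw rel 0.4 F stand [-3.5 -0.5 -2.4]
```

View pics/v6.png

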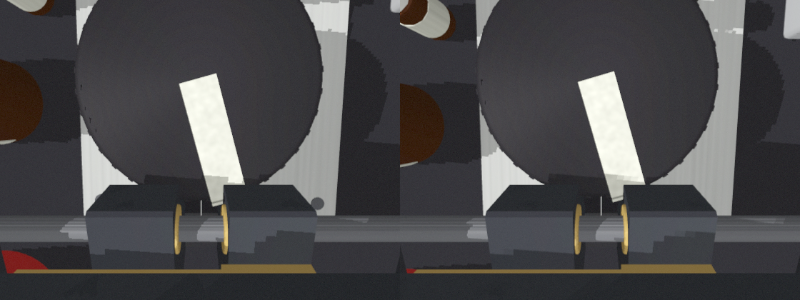

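Emit:
{"api": "move_arm", "payload": {"increments": [{"translation": [0.04,0.004,0.009],"delta_rot": [0,0,0],"fingers": 1},{"translation": [0.04,0.004,0.009],"delta_rot": [0,0,0],"fingers": 1},{"translation": [0.04,0.004,0.009],"delta_rot": [0,0,0],"fingers": 1},{"translation": [0.04,0.004,0.009],"delta_rot": [0,0,0],"fingers": 1},{"translation": [0.04,0.004,0.009],"delta_rot": [0,0,0],"fingers": 1},{"translation": [0.04,0.004,0.009],"delta_rot": [0,0,0],"fingers": 1},{"translation": [0.04,0.004,0.009],"delta_rot": [0,0,0],"fingers": 1},{"translation": [0.04,0.004,0.009],"delta_rot": [0,0,0],"fingers": 1},{"translation": [0.04,0.004,0.009],"delta_rot": [0,0,0],"fingers": 1},{"translation": [0.04,0.004,0.009],"delta_rot": [0,0,0],"fingers": 1}]}}

```text
clock: 12.12
tool_pos: [0.5173, -0.0694, 0.0427]
tcp_rot: [-3.127, -0.169, 0.208]
wrist_force: [-8.4, -1.2, 6.2]
finger_gap: 0.005
gripper_force: 4.2
```

```bash
cat > jp.py <<'E'
from h import *
import sys
def jp(im,p,s,guess,zt=.104,rad=.044):
    """jar centre (stand mm) and yaw from the seal strip; guess = lid centre in stand mm"""
    G=S2W(s,[(guess[0]/1e3,guess[1]/1e3,zt)])[0,:2]
    g=cv2.cvtColor(im,cv2.COLOR_RGB2GRAY); g[262:]=0
    pts=np.argwhere(g>120)[:,::-1].astype(float); W=ray('wrist',pts,zt,p)[:,:2]
    k=np.hypot(*(W-G).T)<rad; m=np.zeros_like(g); q=pts[k].astype(int); m[q[:,1],q[:,0]]=1
    n,l,stt,ce=cv2.connectedComponentsWithStats(m); j=1+np.argmax(stt[1:,4])
    pts=np.argwhere(l==j)[:,::-1].astype(float); W=ray('wrist',pts,zt,p)[:,:2]
    (c,wh,a)=cv2.minAreaRect((W*1e3).astype(np.float32))
    w,v=np.linalg.eigh(np.cov(W.T)); d=v[:,1]; d=d*np.sign(d@(W.mean(0)-G)); e=(W-W.mean(0))@d
    C=W.mean(0)+d*np.percentile(e,1)
    rel=np.degrees((np.arctan2(d[1],d[0])-s[2]+np.pi)%(2*np.pi)-np.pi)
    print('jar stand mm',st(C,s).round(1),'yaw',rel.round(1),'rect mm',np.round(wh,1)); return C,rel
if __name__=='__main__':
    s=np.load('s.npy')
    if sys.argv[1]=='old':
        im=cv2.imread(f'pics/{sys.argv[2]}.png')[:,:,::-1].copy(); p=np.load(f'pics/{sys.argv[2]}.npy',allow_pickle=True).item(); a=3
    else:
        im,p=status(s,sys.argv[1]); a=2
    jp(im,p,s,(float(sys.argv[a]),float(sys.argv[a+1])))
E
python3 jp.py old w2 -45 5; python3 jp.py old w4 -45 5;python3 jp.py old w6 -23 3; python3 jp.py w7 -12 2; python3 -c "
from h import *
print(manip.get_obs()['q'].round(2))"
```

```text
jar stand mm [-50.   7.] yaw -164.8 rect mm [40.7 13.9]
jar stand mm [-42.6   6. ] yaw -165.3 rect mm [46.9 14.5]
jar stand mm [-19.1   5. ] yaw -162.8 rect mm [45.2 14.5]
t 12.1167 tcp stand mm [-68.1   1.3] z 0.0427 yaw rel 0.3 F stand [-8.4  0.5  6.2]
jar stand mm [-9.4  4.3] yaw -162.2 rect mm [44.  14.4]
[-0.32  0.65  0.51  2.14 -0.99  0.44 -0.37]
```

Emit:
{"api": "move_arm", "payload": {"increments": [{"translation": [0.027,0.002,0.001],"delta_rot": [0,0,0],"fingers": 1},{"translation": [0.027,0.002,0.001],"delta_rot": [0,0,0],"fingers": 1},{"translation": [0.027,0.002,0.001],"delta_rot": [0,0,0],"fingers": 1},{"translation": [0.027,0.002,0.001],"delta_rot": [0,0,0],"fingers": 1},{"translation": [0.027,0.002,0.001],"delta_rot": [0,0,0],"fingers": 1},{"translation": [0.027,0.002,0.001],"delta_rot": [0,0,0],"fingers": 1},{"translation": [0.027,0.002,0.001],"delta_rot": [0,0,0],"fingers": 1},{"translation": [0.02,0.002,0.001],"delta_rot": [0,0,0],"fingers": 1},{"translation": [0.02,0.002,0.001],"delta_rot": [0,0,0],"fingers": 1},{"translation": [0,0,0],"delta_rot": [0,0,0],"fingers": 1}]}}

```text
clock: 13.0
tool_pos: [0.5212, -0.0688, 0.0427]
tcp_rot: [-3.125, -0.165, 0.208]
wrist_force: [-16.0, -1.8, 9.1]
finger_gap: 0.005
gripper_force: 7.7
```

```bash
python3 jp.py w8 -4 2
```

```text
t 13.0 tcp stand mm [-64.2   1.1] z 0.0427 yaw rel 0.3 F stand [-16.1   1.5   9.1]
jar stand mm [-6.   4.1] yaw -162.3 rect mm [43.  14.4]
```

Emit:
{"api": "move_arm", "payload": {"increments": [{"translation": [-0.03,0,-0.01],"delta_rot": [0,0,0],"fingers": 1},{"translation": [-0.03,0,-0.02],"delta_rot": [0,0,0],"fingers": 1},{"translation": [0,0,0],"delta_rot": [0,0,0],"fingers": 1},{"translation": [0,0,0],"delta_rot": [0,0,0],"fingers": 1},{"translation": [0,0,0],"delta_rot": [0,0,0],"fingers": 1},{"translation": [0,0,0],"delta_rot": [0,0,0],"fingers": 1},{"translation": [0,0,0],"delta_rot": [0,0,0],"fingers": 1},{"translation": [0,0,0],"delta_rot": [0,0,0],"fingers": 1},{"translation": [0,0,0],"delta_rot": [0,0,0],"fingers": 1},{"translation": [0,0,0],"delta_rot": [0,0,0],"fingers": 1}]}}

```text
clock: 13.88
tool_pos: [0.5213, -0.0694, 0.0433]
tcp_rot: [-3.127, -0.167, 0.208]
wrist_force: [-6.5, -2.7, -2.2]
finger_gap: 0.006
gripper_force: 3.7
```

```bash
python3 jp.py w9 -4 2; python3 - <<'E'
from h import *
s=np.load('s.npy')
for n,uv in (('w2',[(127,209),(467,211)]),('w4',[(121,280),(479,285)])):
    p=np.load(f'pics/{n}.npy',allow_pickle=True).item()
    for w in ray('wrist',uv,.008,p): print(n,st(w,s).round(1))
p=np.load('w1.npy',allow_pickle=True).item()
for w in ray('wrist',[(198,154),(376,180)],.008,p): print('w1',st(w,s).round(1))
p=np.load('pics/w9.npy',allow_pickle=True).item(); im=cv2.imread('pics/w9.png')
print('rollers predicted px',proj('wrist',S2W(s,[(.042,.042,.077),(.042,-.042,.077)]),p))
g=cv2.cvtColor(im,cv2.COLOR_BGR2GRAY).astype(float)
for v in (30,60,90,120,150,180):
    d=np.diff(cv2.GaussianBlur(g,(5,5),0)[v]); 
    l=np.argmax(d[60:200])+60; r=np.argmin(d[380:520])+380; print(v,l,r,[st(x,s)[1].round(1) for x in ray('wrist',[(l,v),(r,v)],.008,p)])
E
```

```text
t 13.8833 tcp stand mm [-64.2   0.5] z 0.0433 yaw rel 0.3 F stand [-6.9 -1.3 -2.2]
jar stand mm [-5.7  3.6] yaw -162.1 rect mm [43.2 14.4]
w2 [-130.9   98.1]
w2 [-131.  -98.]
w4 [-129.8   99.2]
w4 [-130.4 -100.1]
w1 [-130.    97.5]
w1 [-132.9 -101.2]
rollers predicted px [[160.89828745 -19.60940034]
 [412.69176649 -19.72558583]]
30 102 477 [np.float64(98.7), np.float64(-100.3)]
60 103 475 [np.float64(98.8), np.float64(-100.2)]
90 107 473 [np.float64(97.3), np.float64(-100.1)]
120 106 471 [np.float64(98.6), np.float64(-100.0)]
150 106 469 [np.float64(99.3), np.float64(-100.0)]
180 108 467 [np.float64(98.9), np.float64(-99.9)]
```

Emit:
{"api": "move_arm", "payload": {"increments": [{"translation": [0.012,0.016,0.002],"delta_rot": [0,0,0],"fingers": 1},{"translation": [0.012,0.016,0.002],"delta_rot": [0,0,0],"fingers": 1},{"translation": [0.012,0.016,0.002],"delta_rot": [0,0,0],"fingers": 1},{"translation": [0.012,0.016,0.002],"delta_rot": [0,0,0],"fingers": 1},{"translation": [0.012,0.016,0.002],"delta_rot": [0,0,0],"fingers": 1},{"translation": [0.012,0.016,0.002],"delta_rot": [0,0,0],"fingers": 1},{"translation": [0.012,0.016,0.002],"delta_rot": [0,0,0],"fingers": 1},{"translation": [0.012,0.016,0.002],"delta_rot": [0,0,0],"fingers": 1},{"translation": [0.012,0.016,0.002],"delta_rot": [0,0,0],"fingers": 1},{"translation": [0.012,0.016,0.002],"delta_rot": [0,0,0],"fingers": 1}]}}

```text
clock: 14.77
tool_pos: [0.5255, -0.0736, 0.0432]
tcp_rot: [-3.127, -0.167, 0.208]
wrist_force: [-8.1, -3.2, -1.8]
finger_gap: 0.004
gripper_force: 4.2
```

```bash
python3 jp.py w10 -4 2
```

```text
t 14.7667 tcp stand mm [-60.9  -4.5] z 0.0432 yaw rel 0.3 F stand [-8.6 -1.5 -1.8]
jar stand mm [-2.3 -0.2] yaw -160.3 rect mm [44.4 14.4]
```

Emit:
{"api": "move_arm", "payload": {"increments": [{"translation": [0.015,0,0.003],"delta_rot": [0,0,0],"fingers": 1},{"translation": [0.015,0,0.003],"delta_rot": [0,0,0],"fingers": 1},{"translation": [0.008,0.085,0.0015],"delta_rot": [0.0725,0,-0.41],"fingers": 1},{"translation": [0.008,0.085,0.0015],"delta_rot": [0.0725,0,-0.41],"fingers": 1},{"translation": [0.008,0.085,0.0015],"delta_rot": [0.0725,0,-0.41],"fingers": 1},{"translation": [0.008,0.085,0.0015],"delta_rot": [0.0725,0,-0.41],"fingers": 1},{"translation": [0.008,0.085,0.0015],"delta_rot": [0.0725,0,-0.41],"fingers": 1},{"translation": [0.008,0.085,0.0015],"delta_rot": [0.0725,0,-0.41],"fingers": 1},{"translation": [0,0,0],"delta_rot": [0,0,0],"fingers": 1},{"translation": [0,0,0],"delta_rot": [0,0,0],"fingers": 1}]}}

```text
clock: 15.65
tool_pos: [0.532, -0.0865, 0.0427]
tcp_rot: [-3.123, -0.171, 0.47]
wrist_force: [-9.5, -0.9, -0.6]
finger_gap: 0.007
gripper_force: 4.5
```

```bash
python3 jp.py w11 -2 0; python3 -c "
from h import *
print(manip.get_obs()['q'].round(2),manip.get_obs()['tcp_rot'].round(3))"
```

```text
t 15.65 tcp stand mm [-57.1 -18.4] z 0.0427 yaw rel 15.3 F stand [-9.5  1.  -0.6]
jar stand mm [-0.9 -1.9] yaw -152.7 rect mm [42.5 14.4]
[-0.21  0.67  0.45  2.07 -0.91  0.5  -0.14] [-3.124 -0.17   0.469]
```

Emit:
{"api": "move_arm", "payload": {"increments": [{"translation": [0.018,0,0.003],"delta_rot": [0,0,0],"fingers": 1},{"translation": [0.018,0,0.003],"delta_rot": [0,0,0],"fingers": 1},{"translation": [0.006,0.085,0.001],"delta_rot": [0.0725,0,-0.41],"fingers": 1},{"translation": [0.006,0.085,0.001],"delta_rot": [0.0725,0,-0.41],"fingers": 1},{"translation": [0.006,0.085,0.001],"delta_rot": [0.0725,0,-0.41],"fingers": 1},{"translation": [0.006,0.085,0.001],"delta_rot": [0.0725,0,-0.41],"fingers": 1},{"translation": [0.006,0.085,0.001],"delta_rot": [0.0725,0,-0.41],"fingers": 1},{"translation": [0.006,0.085,0.001],"delta_rot": [0.0725,0,-0.41],"fingers": 1},{"translation": [0.006,0.085,0.001],"delta_rot": [0.0725,0,-0.41],"fingers": 1},{"translation": [0.006,0.085,0.001],"delta_rot": [0.0725,0,-0.41],"fingers": 1}]}}

```text
clock: 16.53
tool_pos: [0.5449, -0.103, 0.0423]
tcp_rot: [-3.123, -0.175, 0.819]
wrist_force: [-12.7, -4.1, 2.3]
finger_gap: 0.003
gripper_force: 6.0
```

```bash
python3 jp.py w12 -1 -1; python3 - <<'E'
from h import *
s=np.load('s.npy');o=manip.get_obs(); y=o['tcp_rot'][2]; f=o['wrist_force']
print('q',o['q'].round(2),'normal',-(f[0]*np.cos(y)+f[1]*np.sin(y)),'drag',-(f[0]*np.sin(y)-f[1]*np.cos(y)))
E
```

```text
t 16.5333 tcp stand mm [-47.8 -37.1] z 0.0423 yaw rel 35.3 F stand [-13.3  -1.5   2.3]
jar stand mm [-0.  -3.1] yaw -133.5 rect mm [42.5 14.4]
q [-0.09  0.69  0.39  1.98 -0.79  0.58  0.14] normal 10.122218553415415 drag 5.825667891700212
```

Emit:
{"api": "move_arm", "payload": {"increments": [{"translation": [0.006,0.085,0.001],"delta_rot": [0.0725,0,-0.41],"fingers": 1},{"translation": [0.006,0.085,0.001],"delta_rot": [0.0725,0,-0.41],"fingers": 1},{"translation": [0.006,0.085,0.001],"delta_rot": [0.0725,0,-0.41],"fingers": 1},{"translation": [0.006,0.085,0.001],"delta_rot": [0.0725,0,-0.41],"fingers": 1},{"translation": [0.006,0.085,0.001],"delta_rot": [0.0725,0,-0.41],"fingers": 1},{"translation": [0.006,0.085,0.001],"delta_rot": [0.0725,0,-0.41],"fingers": 1},{"translation": [0.006,0.085,0.001],"delta_rot": [0.0725,0,-0.41],"fingers": 1},{"translation": [0.006,0.085,0.001],"delta_rot": [0.0725,0,-0.41],"fingers": 1},{"translation": [0.006,0.085,0.001],"delta_rot": [0.0725,0,-0.41],"fingers": 1},{"translation": [0,0,0],"delta_rot": [0,0,0],"fingers": 1}]}}

```text
clock: 17.42
tool_pos: [0.5665, -0.1155, 0.0423]
tcp_rot: [-3.127, -0.18, 1.212]
wrist_force: [-10.3, -6.3, -1.1]
finger_gap: 0.004
gripper_force: 4.8
```

```bash
cat > nf.py <<'E'
from h import *
s=np.load('s.npy');o=manip.get_obs(); y=o['tcp_rot'][2]; f=o['wrist_force']
print('q',o['q'].round(2),'normal',-(f[0]*np.cos(y)+f[1]*np.sin(y)).round(1),'drag',-(f[0]*np.sin(y)-f[1]*np.cos(y)).round(1),'Fz',f[2].round(1),'yaw rel',np.degrees(y-s[2]).round(1))
E
python3 nf.py; python3 jp.py w13 -1 -1
```

```text
q [-0.01  0.73  0.32  1.86 -0.65  0.68  0.41] normal 9.5 drag 7.4 Fz -1.1 yaw rel 57.9
t 17.4167 tcp stand mm [-29.2 -53.8] z 0.0423 yaw rel 57.9 F stand [-11.3  -4.1  -1.1]
jar stand mm [-0.9 -1.8] yaw -109.0 rect mm [43.6 14.3]
```

Emit:
{"api": "move_arm", "payload": {"increments": [{"translation": [-0.13,0,-0.023],"delta_rot": [0,0,0],"fingers": 1},{"translation": [-0.2,0,-0.035],"delta_rot": [0,0,0],"fingers": 1},{"translation": [-0.2,0,-0.035],"delta_rot": [0,0,0],"fingers": 1},{"translation": [0.013,-0.262,0.002],"delta_rot": [-0.174,0,0.985],"fingers": 1},{"translation": [0.013,-0.262,0.002],"delta_rot": [-0.174,0,0.985],"fingers": 1},{"translation": [0.013,-0.262,0.002],"delta_rot": [-0.174,0,0.985],"fingers": 1},{"translation": [0.013,-0.262,0.002],"delta_rot": [-0.174,0,0.985],"fingers": 1},{"translation": [0.013,-0.262,0.002],"delta_rot": [-0.174,0,0.985],"fingers": 1},{"translation": [0.013,-0.262,0.002],"delta_rot": [-0.174,0,0.985],"fingers": 1},{"translation": [0.013,-0.262,0.002],"delta_rot": [-0.174,0,0.985],"fingers": 1}]}}

```text
clock: 18.3
tool_pos: [0.5237, -0.0923, 0.0445]
tcp_rot: [-3.128, -0.176, 0.473]
wrist_force: [0.4, 0.3, -0.1]
finger_gap: 0.005
gripper_force: 0.0
```

Emit:
{"api": "move_arm", "payload": {"increments": [{"translation": [0.013,-0.262,0.002],"delta_rot": [-0.174,0,0.985],"fingers": 1},{"translation": [0.013,-0.262,0.002],"delta_rot": [-0.174,0,0.985],"fingers": 1},{"translation": [0.013,-0.262,0.002],"delta_rot": [-0.174,0,0.985],"fingers": 1},{"translation": [0.1,0,0.0175],"delta_rot": [0,0,0],"fingers": 1},{"translation": [0.1,0,0.0175],"delta_rot": [0,0,0],"fingers": 1},{"translation": [0.05,0,0.009],"delta_rot": [0,0,0],"fingers": 1},{"translation": [0,0,0],"delta_rot": [0,0,0],"fingers": 1},{"translation": [0,0,0],"delta_rot": [0,0,0],"fingers": 1},{"translation": [0,0,0],"delta_rot": [0,0,0],"fingers": 1},{"translation": [0,0,0],"delta_rot": [0,0,0],"fingers": 1}]}}

```text
clock: 19.13
tool_pos: [0.5229, -0.0689, 0.0441]
tcp_rot: [-3.127, -0.17, 0.164]
wrist_force: [0.0, -0.7, 0.1]
finger_gap: 0.005
gripper_force: 0.0
```

```bash
python3 nf.py; python3 jp.py w14 -1 -1
```

```text
q [-0.34  0.66  0.53  2.13 -0.99  0.44 -0.42] normal 0.1 drag -0.7 Fz 0.1 yaw rel -2.2
t 19.1333 tcp stand mm [-62.5   0.6] z 0.0441 yaw rel -2.2 F stand [-0.1 -0.7  0.1]
jar stand mm [-0.8 -1.7] yaw -109.4 rect mm [43.8 14.4]
```

Emit:
{"api": "move_arm", "payload": {"increments": [{"translation": [0.033,0,0.006],"delta_rot": [0,0,0],"fingers": 1},{"translation": [0.033,0,0.006],"delta_rot": [0,0,0],"fingers": 1},{"translation": [0.033,0,0.006],"delta_rot": [0,0,0],"fingers": 1},{"translation": [0.03,0,0.006],"delta_rot": [0,0,0],"fingers": 1},{"translation": [0.03,0,0.005],"delta_rot": [0,0,0],"fingers": 1},{"translation": [0.03,0,0.005],"delta_rot": [0,0,0],"fingers": 1},{"translation": [0.03,0,0.005],"delta_rot": [0,0,0],"fingers": 1},{"translation": [0,0,0],"delta_rot": [0,0,0],"fingers": 1},{"translation": [0,0,0],"delta_rot": [0,0,0],"fingers": 1},{"translation": [0,0,0],"delta_rot": [0,0,0],"fingers": 1}]}}

```text
clock: 20.02
tool_pos: [0.5271, -0.0677, 0.0435]
tcp_rot: [-3.126, -0.166, 0.163]
wrist_force: [-8.3, -1.8, 6.1]
finger_gap: 0.006
gripper_force: 4.1
```

```bash
python3 nf.py; python3 jp.py w15 -1 -1
```

```text
q [-0.35  0.67  0.54  2.11 -0.99  0.46 -0.44] normal 8.5 drag -0.4 Fz 6.1 yaw rel -2.3
t 20.0167 tcp stand mm [-58.2   0.9] z 0.0435 yaw rel -2.3 F stand [-8.5 -0.1  6.1]
jar stand mm [-0.8 -1.9] yaw -109.4 rect mm [43.6 14.4]
```

Emit:
{"api": "move_arm", "payload": {"increments": [{"translation": [0.02,0,-0.017],"delta_rot": [0,0,0],"fingers": 1},{"translation": [0.02,0,-0.017],"delta_rot": [0,0,0],"fingers": 1},{"translation": [0.003,0.085,0],"delta_rot": [0.0725,0,-0.41],"fingers": 1},{"translation": [0.003,0.085,0],"delta_rot": [0.0725,0,-0.41],"fingers": 1},{"translation": [0.003,0.085,0],"delta_rot": [0.0725,0,-0.41],"fingers": 1},{"translation": [0.003,0.085,0],"delta_rot": [0.0725,0,-0.41],"fingers": 1},{"translation": [0.003,0.085,0],"delta_rot": [0.0725,0,-0.41],"fingers": 1},{"translation": [0.003,0.085,0],"delta_rot": [0.0725,0,-0.41],"fingers": 1},{"translation": [0.003,0.085,0],"delta_rot": [0.0725,0,-0.41],"fingers": 1},{"translation": [0,0,0],"delta_rot": [0,0,0],"fingers": 1}]}}

```text
clock: 20.9
tool_pos: [0.5317, -0.084, 0.0434]
tcp_rot: [-3.121, -0.168, 0.47]
wrist_force: [-11.2, -0.0, -1.9]
finger_gap: 0.001
gripper_force: 4.3
```

```bash
python3 nf.py; python3 jp.py w16 -1 -1
```

```text
q [-0.21  0.66  0.46  2.07 -0.9   0.5  -0.15] normal 10.0 drag 5.1 Fz -1.9 yaw rel 15.3
t 20.9 tcp stand mm [-56.9 -15.9] z 0.0434 yaw rel 15.3 F stand [-11.    2.2  -1.9]
jar stand mm [-0.8 -1.6] yaw -98.6 rect mm [14.4 43.8]
```

Emit:
{"api": "move_arm", "payload": {"increments": [{"translation": [0.012,0.085,0.001],"delta_rot": [0.0725,0,-0.41],"fingers": 1},{"translation": [0.012,0.085,0.001],"delta_rot": [0.0725,0,-0.41],"fingers": 1},{"translation": [0.006,0.085,0.001],"delta_rot": [0.0725,0,-0.41],"fingers": 1},{"translation": [0.006,0.085,0.001],"delta_rot": [0.0725,0,-0.41],"fingers": 1},{"translation": [0.006,0.085,0.001],"delta_rot": [0.0725,0,-0.41],"fingers": 1},{"translation": [0.006,0.085,0.001],"delta_rot": [0.0725,0,-0.41],"fingers": 1},{"translation": [0.006,0.085,0.001],"delta_rot": [0.0725,0,-0.41],"fingers": 1},{"translation": [0.006,0.085,0.001],"delta_rot": [0.0725,0,-0.41],"fingers": 1},{"translation": [0.006,0.085,0.001],"delta_rot": [0.0725,0,-0.41],"fingers": 1},{"translation": [0.006,0.085,0.001],"delta_rot": [0.0725,0,-0.41],"fingers": 1}]}}

```text
clock: 21.78
tool_pos: [0.5491, -0.104, 0.0431]
tcp_rot: [-3.122, -0.176, 0.905]
wrist_force: [-9.5, -4.0, -0.9]
finger_gap: 0.003
gripper_force: 4.3
```

```bash
python3 nf.py; python3 jp.py w17 -1 -1
```

```text
q [-0.08  0.69  0.37  1.96 -0.76  0.6   0.19] normal 9.0 drag 5.0 Fz -0.9 yaw rel 40.3
t 21.7833 tcp stand mm [-43.9 -39. ] z 0.0431 yaw rel 40.3 F stand [-10.1  -2.   -0.9]
jar stand mm [-0. -1.] yaw -71.7 rect mm [14.4 44. ]
```

Emit:
{"api": "move_arm", "payload": {"increments": [{"translation": [0.012,0.085,0.001],"delta_rot": [0.0725,0,-0.41],"fingers": 1},{"translation": [0.012,0.085,0.001],"delta_rot": [0.0725,0,-0.41],"fingers": 1},{"translation": [0.006,0.085,0.001],"delta_rot": [0.0725,0,-0.41],"fingers": 1},{"translation": [0.006,0.085,0.001],"delta_rot": [0.0725,0,-0.41],"fingers": 1},{"translation": [0.006,0.085,0.001],"delta_rot": [0.0725,0,-0.41],"fingers": 1},{"translation": [0.006,0.085,0.001],"delta_rot": [0.0725,0,-0.41],"fingers": 1},{"translation": [0.006,0.085,0.001],"delta_rot": [0.0725,0,-0.41],"fingers": 1},{"translation": [0.006,0.085,0.001],"delta_rot": [0.0725,0,-0.41],"fingers": 1},{"translation": [0,0,0],"delta_rot": [0,0,0],"fingers": 1},{"translation": [0,0,0],"delta_rot": [0,0,0],"fingers": 1}]}}

```text
clock: 22.67
tool_pos: [0.5694, -0.1136, 0.0434]
tcp_rot: [-3.127, -0.181, 1.253]
wrist_force: [-7.0, -6.0, -1.3]
finger_gap: 0.005
gripper_force: 3.9
```

```bash
python3 nf.py; python3 jp.py w18 -1 -1
```

```text
q [-0.01  0.73  0.32  1.85 -0.64  0.69  0.43] normal 7.9 drag 4.8 Fz -1.3 yaw rel 60.2
t 22.6667 tcp stand mm [-25.9 -52.5] z 0.0434 yaw rel 60.2 F stand [-8.1 -4.4 -1.3]
jar stand mm [-0.4  0.1] yaw -57.2 rect mm [14.4 45. ]
```

Emit:
{"api": "move_arm", "payload": {"increments": [{"translation": [-0.13,0,-0.023],"delta_rot": [0,0,0],"fingers": 1},{"translation": [-0.2,0,-0.035],"delta_rot": [0,0,0],"fingers": 1},{"translation": [-0.2,0,-0.035],"delta_rot": [0,0,0],"fingers": 1},{"translation": [0.013,-0.262,0.002],"delta_rot": [-0.174,0,0.985],"fingers": 1},{"translation": [0.013,-0.262,0.002],"delta_rot": [-0.174,0,0.985],"fingers": 1},{"translation": [0.013,-0.262,0.002],"delta_rot": [-0.174,0,0.985],"fingers": 1},{"translation": [0.013,-0.262,0.002],"delta_rot": [-0.174,0,0.985],"fingers": 1},{"translation": [0.013,-0.262,0.002],"delta_rot": [-0.174,0,0.985],"fingers": 1},{"translation": [0.013,-0.262,0.002],"delta_rot": [-0.174,0,0.985],"fingers": 1},{"translation": [0.013,-0.262,0.002],"delta_rot": [-0.174,0,0.985],"fingers": 1}]}}

```text
clock: 23.55
tool_pos: [0.5256, -0.0928, 0.0457]
tcp_rot: [-3.127, -0.176, 0.515]
wrist_force: [-0.2, 0.9, 0.4]
finger_gap: 0.003
gripper_force: 0.0
```

Emit:
{"api": "move_arm", "payload": {"increments": [{"translation": [0.013,-0.262,0.002],"delta_rot": [-0.174,0,0.985],"fingers": 1},{"translation": [0.013,-0.262,0.002],"delta_rot": [-0.174,0,0.985],"fingers": 1},{"translation": [0.013,-0.262,0.002],"delta_rot": [-0.174,0,0.985],"fingers": 1},{"translation": [0.1,0,0.0175],"delta_rot": [0,0,0],"fingers": 1},{"translation": [0.1,0,0.0175],"delta_rot": [0,0,0],"fingers": 1},{"translation": [0.05,0,0.009],"delta_rot": [0,0,0],"fingers": 1},{"translation": [0,0,0],"delta_rot": [0,0,0],"fingers": 1},{"translation": [0,0,0],"delta_rot": [0,0,0],"fingers": 1},{"translation": [0,0,0],"delta_rot": [0,0,0],"fingers": 1},{"translation": [0,0,0],"delta_rot": [0,0,0],"fingers": 1}]}}

```text
clock: 24.38
tool_pos: [0.5244, -0.0695, 0.0457]
tcp_rot: [-3.127, -0.171, 0.206]
wrist_force: [0.4, 0.8, -0.4]
finger_gap: 0.003
gripper_force: 0.0
```

```bash
python3 nf.py; python3 jp.py w19 -1 -1
```

```text
q [-0.33  0.66  0.52  2.12 -0.98  0.45 -0.39] normal -0.6 drag 0.7 Fz -0.4 yaw rel 0.2
t 24.3833 tcp stand mm [-61.2  -0.2] z 0.0457 yaw rel 0.2 F stand [ 0.6  0.7 -0.4]
jar stand mm [-0.3  0.2] yaw -57.7 rect mm [14.4 45.1]
```

Emit:
{"api": "move_arm", "payload": {"increments": [{"translation": [0.03,0,0.002],"delta_rot": [0,0,0],"fingers": 1},{"translation": [0.03,0,0.002],"delta_rot": [0,0,0],"fingers": 1},{"translation": [0.03,0,0.002],"delta_rot": [0,0,0],"fingers": 1},{"translation": [0.03,0,0.002],"delta_rot": [0,0,0],"fingers": 1},{"translation": [0.03,0,0.0],"delta_rot": [0,0,0],"fingers": 1},{"translation": [0.03,0,0.0],"delta_rot": [0,0,0],"fingers": 1},{"translation": [0.03,0,0.0],"delta_rot": [0,0,0],"fingers": 1},{"translation": [0.02,0,0],"delta_rot": [0,0,0],"fingers": 1},{"translation": [0,0,0],"delta_rot": [0,0,0],"fingers": 1},{"translation": [0,0,0],"delta_rot": [0,0,0],"fingers": 1}]}}

```text
clock: 25.27
tool_pos: [0.5271, -0.0684, 0.0456]
tcp_rot: [-3.125, -0.165, 0.205]
wrist_force: [-11.0, -3.2, 6.8]
finger_gap: 0.002
gripper_force: 5.7
```

```bash
python3 nf.py; python3 jp.py w20 -1 -1
```

```text
q [-0.34  0.66  0.53  2.11 -0.97  0.47 -0.41] normal 11.4 drag -0.8 Fz 6.8 yaw rel 0.2
t 25.2667 tcp stand mm [-58.2   0.3] z 0.0456 yaw rel 0.2 F stand [-11.4  -0.9   6.8]
jar stand mm [-0.4  0. ] yaw -57.2 rect mm [14.4 45. ]
```

Press 11.4 N: relieve the downward lean by 1.2 mm, then stroke.

Emit:
{"api": "move_arm", "payload": {"increments": [{"translation": [0.008,0,-0.02],"delta_rot": [0,0,0],"fingers": 1},{"translation": [0.008,0,-0.02],"delta_rot": [0,0,0],"fingers": 1},{"translation": [0.004,0.085,0],"delta_rot": [0.0725,0,-0.41],"fingers": 1},{"translation": [0.004,0.085,0],"delta_rot": [0.0725,0,-0.41],"fingers": 1},{"translation": [0.004,0.085,0],"delta_rot": [0.0725,0,-0.41],"fingers": 1},{"translation": [0.004,0.085,0],"delta_rot": [0.0725,0,-0.41],"fingers": 1},{"translation": [0.004,0.085,0],"delta_rot": [0.0725,0,-0.41],"fingers": 1},{"translation": [0.004,0.085,0],"delta_rot": [0.0725,0,-0.41],"fingers": 1},{"translation": [0.004,0.085,0],"delta_rot": [0.0725,0,-0.41],"fingers": 1},{"translation": [0.004,0.085,0],"delta_rot": [0.0725,0,-0.41],"fingers": 1}]}}

```text
clock: 26.15
tool_pos: [0.5336, -0.0855, 0.0458]
tcp_rot: [-3.118, -0.169, 0.557]
wrist_force: [-13.4, -0.7, 3.1]
finger_gap: 0.002
gripper_force: 5.9
```

```bash
python3 nf.py; python3 jp.py w21 -1 -1
```

```text
q [-0.19  0.66  0.44  2.05 -0.87  0.52 -0.09] normal 11.7 drag 6.5 Fz 3.1 yaw rel 20.3
t 26.15 tcp stand mm [-55.4 -17.7] z 0.0458 yaw rel 20.3 F stand [-13.2   2.    3.1]
jar stand mm [ 0.2 -0.9] yaw -39.7 rect mm [14.5 43.6]
```

Emit:
{"api": "move_arm", "payload": {"increments": [{"translation": [0.006,0.085,0],"delta_rot": [0.0725,0,-0.41],"fingers": 1},{"translation": [0.006,0.085,0],"delta_rot": [0.0725,0,-0.41],"fingers": 1},{"translation": [0.006,0.085,0],"delta_rot": [0.0725,0,-0.41],"fingers": 1},{"translation": [0.006,0.085,0],"delta_rot": [0.0725,0,-0.41],"fingers": 1},{"translation": [0.006,0.085,0],"delta_rot": [0.0725,0,-0.41],"fingers": 1},{"translation": [0.006,0.085,0],"delta_rot": [0.0725,0,-0.41],"fingers": 1},{"translation": [0.006,0.085,0],"delta_rot": [0.0725,0,-0.41],"fingers": 1},{"translation": [0.006,0.085,0],"delta_rot": [0.0725,0,-0.41],"fingers": 1},{"translation": [0.006,0.085,0],"delta_rot": [0.0725,0,-0.41],"fingers": 1},{"translation": [0.006,0.085,0],"delta_rot": [0.0725,0,-0.41],"fingers": 1}]}}

```text
clock: 27.03
tool_pos: [0.5517, -0.1061, 0.0456]
tcp_rot: [-3.12, -0.175, 0.991]
wrist_force: [-14.1, -7.9, 2.0]
finger_gap: 0.003
gripper_force: 7.0
```

```bash
python3 nf.py; python3 jp.py w22 -1 -1
```

```text
q [-0.06  0.7   0.36  1.93 -0.72  0.63  0.25] normal 14.4 drag 7.5 Fz 2.0 yaw rel 45.2
t 27.0333 tcp stand mm [-41.7 -41.6] z 0.0456 yaw rel 45.2 F stand [-15.4  -4.9   2. ]
jar stand mm [ 0.1 -1.1] yaw -13.0 rect mm [14.5 43.4]
```

Emit:
{"api": "move_arm", "payload": {"increments": [{"translation": [-0.004,0.085,0],"delta_rot": [0.0725,0,-0.41],"fingers": 1},{"translation": [-0.004,0.085,0],"delta_rot": [0.0725,0,-0.41],"fingers": 1},{"translation": [0,0.085,0],"delta_rot": [0.0725,0,-0.41],"fingers": 1},{"translation": [0,0.085,0],"delta_rot": [0.0725,0,-0.41],"fingers": 1},{"translation": [0,0.085,0],"delta_rot": [0.0725,0,-0.41],"fingers": 1},{"translation": [0,0,0],"delta_rot": [0,0,0],"fingers": 1},{"translation": [0,0,0],"delta_rot": [0,0,0],"fingers": 1},{"translation": [0,0,0],"delta_rot": [0,0,0],"fingers": 1},{"translation": [0,0,0],"delta_rot": [0,0,0],"fingers": 1},{"translation": [0,0,0],"delta_rot": [0,0,0],"fingers": 1}]}}

```text
clock: 27.92
tool_pos: [0.5646, -0.1133, 0.0458]
tcp_rot: [-3.124, -0.179, 1.207]
wrist_force: [-10.1, -8.6, -1.8]
finger_gap: 0.002
gripper_force: 5.9
```

```bash
python3 nf.py; python3 jp.py w23 -1 -1
```

```text
q [-0.02  0.72  0.33  1.87 -0.65  0.68  0.4 ] normal 11.6 drag 6.4 Fz -1.8 yaw rel 57.5
t 27.9167 tcp stand mm [-30.6 -51.2] z 0.0458 yaw rel 57.5 F stand [-11.6  -6.4  -1.8]
jar stand mm [-0.5 -0.8] yaw 1.6 rect mm [44.  14.4]
```

Emit:
{"api": "move_arm", "payload": {"increments": [{"translation": [-0.03,0,-0.005],"delta_rot": [0,0,0],"fingers": 1},{"translation": [-0.05,0,-0.009],"delta_rot": [0,0,0],"fingers": 1},{"translation": [-0.1,0,-0.0175],"delta_rot": [0,0,0],"fingers": 1},{"translation": [-0.3,0,-0.05],"delta_rot": [0,0,0],"fingers": 1},{"translation": [-0.4,0,-0.07],"delta_rot": [0,0,0],"fingers": 1},{"translation": [0,0,0],"delta_rot": [0,-0.8,0],"fingers": 1},{"translation": [0,0,-0.5],"delta_rot": [0,-0.8,0],"fingers": 1},{"translation": [0,0,-1],"delta_rot": [0,0,0],"fingers": 1},{"translation": [0,0,-1],"delta_rot": [0,0,0],"fingers": 1},{"translation": [0,0,-1],"delta_rot": [0,0,0],"fingers": 1}]}}

```text
clock: 28.8
tool_pos: [0.5599, -0.1382, 0.1533]
tcp_rot: [-3.13, -0.017, 1.213]
wrist_force: [0.3, -0.2, -0.2]
finger_gap: 0.006
gripper_force: 0.0
```

Emit:
{"api": "move_arm", "payload": {"increments": [{"translation": [0,0,-1],"delta_rot": [0,0,0],"fingers": 1},{"translation": [0,0,-1],"delta_rot": [0,0,0],"fingers": 1},{"translation": [0,0,-0.5],"delta_rot": [0,0,0],"fingers": 1},{"translation": [0,0,0],"delta_rot": [0,0,0],"fingers": 1},{"translation": [0,0,0],"delta_rot": [0,0,0],"fingers": 1},{"translation": [0,0,0],"delta_rot": [0,0,0],"fingers": 1},{"translation": [0,0,0],"delta_rot": [0,0,0],"fingers": 1},{"translation": [0,0,0],"delta_rot": [0,0,0],"fingers": 1},{"translation": [0,0,0],"delta_rot": [0,0,0],"fingers": 1},{"translation": [0,0,0],"delta_rot": [0,0,0],"fingers": 1}]}}

```text
clock: 29.63
tool_pos: [0.5599, -0.1394, 0.2264]
tcp_rot: [-3.129, -0.017, 1.212]
wrist_force: [-0.9, -0.3, 0.4]
finger_gap: 0.003
gripper_force: 0.0
```

```bash
python3 nf.py; python3 jp.py w24 -1 -1; python3 - <<'E'
from h import *
s=np.load('s.npy'); o=manip.get_obs(); print(o['tool_pos'],o['tcp_rot'])
p=np.load('pics/w24.npy',allow_pickle=True).item()
print('button px',proj('wrist',S2W(s,[(.108,0,.125)]),p), 'button world',S2W(s,[(.108,0,.125)]))
im=cv2.imread('pics/w24.png'); 
E
```

```text
q [-0.28  0.49  0.62  1.77 -0.35  1.    0.12] normal 0.5 drag 0.7 Fz 0.4 yaw rel 57.8
t 29.6333 tcp stand mm [-40.5 -75.9] z 0.2264 yaw rel 57.8 F stand [-0.9 -0.1  0.4]
jar stand mm [-0.7 -0.7] yaw 1.7 rect mm [44.1 14.6]
[ 0.55996315 -0.13943459  0.22653731] [-3.12930076 -0.01686725  1.21197418]
button px [[416.52490783  -4.66048929]] button world [[ 0.69002956 -0.03519943  0.125     ]]
```

View pics/w24.png

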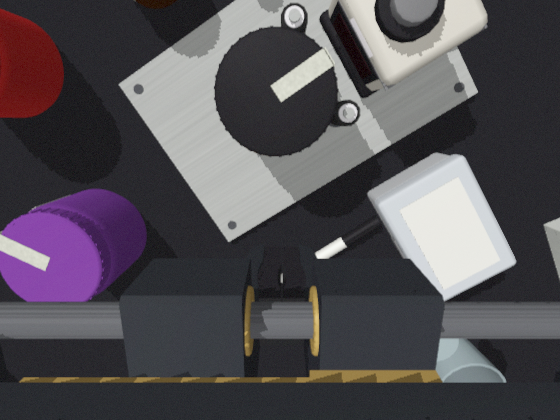

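The picture shows the lid at about (277,91) against both roller tops, (294,17) and (348,113). The strip points squarely at the dark window and the button is near (412,6). Next I move above the button.

Emit:
{"api": "move_arm", "payload": {"increments": [{"translation": [0.795,0.473,0],"delta_rot": [0,0,0],"fingers": 1},{"translation": [0.795,0.473,0],"delta_rot": [0,0,0],"fingers": 1},{"translation": [0.795,0.473,0],"delta_rot": [0,0,0],"fingers": 1},{"translation": [0.795,0.473,0],"delta_rot": [0,0,0],"fingers": 1},{"translation": [0.795,0.473,0],"delta_rot": [0,0,0],"fingers": 1},{"translation": [0.795,0.473,0],"delta_rot": [0,0,0],"fingers": 1},{"translation": [0,0,0.5],"delta_rot": [0,0,0],"fingers": 1},{"translation": [0,0,0.8],"delta_rot": [0,0,0],"fingers": 1},{"translation": [0,0,0.8],"delta_rot": [0,0,0],"fingers": 1},{"translation": [0,0,0.4],"delta_rot": [0,0,0],"fingers": 1}]}}

```text
clock: 30.52
tool_pos: [0.6882, -0.0333, 0.1502]
tcp_rot: [-3.126, -0.016, 1.212]
wrist_force: [-0.0, 0.6, -0.4]
finger_gap: 0.006
gripper_force: 0.0
```

```bash
python3 - <<'E'
from h import *
s=np.load('s.npy'); status(s); print(manip.get_obs()['q'].round(2))
p=np.load('pics/w24.npy',allow_pickle=True).item()
print(proj('wrist',S2W(s,[(.042,.042,.077),(.042,-.042,.077),(.175,-.1,.008),(.108,0,.116)]),p), 'seen (294,17),(348,113),(477,92)')
E
```

```text
t 30.5167 tcp stand mm [106.6   2.3] z 0.1502 yaw rel 57.9 F stand [ 0.1  0.6 -0.4]
[-0.34  0.76  0.54  1.5  -0.45  1.01 -0.04]
[[2.93344541e+02 1.67753280e+01]
 [3.46405549e+02 1.11169941e+02]
 [4.78645141e+02 9.03684079e+01]
 [4.11553311e+02 6.88834041e-02]] seen (294,17),(348,113),(477,92)
```

Emit:
{"api": "move_arm", "payload": {"increments": [{"translation": [0,0,0.3],"delta_rot": [0,0,0],"fingers": 1},{"translation": [0,0,0.3],"delta_rot": [0,0,0],"fingers": 1},{"translation": [0,0,0.12],"delta_rot": [0,0,0],"fingers": 1},{"translation": [0,0,0.06],"delta_rot": [0,0,0],"fingers": 1},{"translation": [0,0,0.06],"delta_rot": [0,0,0],"fingers": 1},{"translation": [0,0,0.06],"delta_rot": [0,0,0],"fingers": 1},{"translation": [0,0,0.06],"delta_rot": [0,0,0],"fingers": 1},{"translation": [0,0,0.06],"delta_rot": [0,0,0],"fingers": 1},{"translation": [0,0,0],"delta_rot": [0,0,0],"fingers": 1},{"translation": [0,0,0],"delta_rot": [0,0,0],"fingers": 1}]}}

```text
clock: 31.35
tool_pos: [0.6902, -0.0333, 0.1235]
tcp_rot: [-3.131, -0.018, 1.212]
wrist_force: [0.2, 0.4, 3.6]
finger_gap: 0.002
gripper_force: 1.4
```

Emit:
{"api": "move_arm", "payload": {"increments": [{"translation": [0,0,0.05],"delta_rot": [0,0,0],"fingers": 1},{"translation": [0,0,0.05],"delta_rot": [0,0,0],"fingers": 1},{"translation": [0,0,0.05],"delta_rot": [0,0,0],"fingers": 1},{"translation": [0,0,0.05],"delta_rot": [0,0,0],"fingers": 1},{"translation": [0,0,0.03],"delta_rot": [0,0,0],"fingers": 1},{"translation": [0,0,0],"delta_rot": [0,0,0],"fingers": 1},{"translation": [0,0,0],"delta_rot": [0,0,0],"fingers": 1},{"translation": [0,0,0],"delta_rot": [0,0,0],"fingers": 1},{"translation": [0,0,0],"delta_rot": [0,0,0],"fingers": 1},{"translation": [0,0,0],"delta_rot": [0,0,0],"fingers": 1}]}}

```text
clock: 32.18
tool_pos: [0.6903, -0.0334, 0.1201]
tcp_rot: [-3.131, -0.019, 1.212]
wrist_force: [-9.4, 1.4, 29.2]
finger_gap: -0.001
gripper_force: 14.5
```

Emit:
{"api": "move_arm", "payload": {"increments": [{"translation": [0,0,-0.1],"delta_rot": [0,0,0],"fingers": 1},{"translation": [0,0,-0.2],"delta_rot": [0,0,0],"fingers": 1},{"translation": [0,0,-0.5],"delta_rot": [0,0,0],"fingers": 1},{"translation": [0,0,-0.8],"delta_rot": [0,0,0],"fingers": 1},{"translation": [0,0,-1],"delta_rot": [0,0,0],"fingers": 1},{"translation": [-0.7,-0.5,-0.8],"delta_rot": [0,0,0],"fingers": 1},{"translation": [-0.8,-0.5,0],"delta_rot": [0,0,0],"fingers": 1},{"translation": [-0.8,-0.5,0],"delta_rot": [0,0,0],"fingers": 1},{"translation": [-0.8,-0.5,0],"delta_rot": [0,0,0],"fingers": 1},{"translation": [-0.8,-0.5,0],"delta_rot": [0,0,0],"fingers": 1}]}}

```text
clock: 33.02
tool_pos: [0.5772, -0.1188, 0.2171]
tcp_rot: [-3.129, -0.017, 1.212]
wrist_force: [0.5, -1.2, -0.0]
finger_gap: 0.007
gripper_force: 0.0
```

```bash
python3 nf.py; python3 jp.py w25 -1 -1
```

```text
q [-0.3   0.52  0.61  1.74 -0.37  1.    0.09] normal 0.9 drag -0.9 Fz -0.0 yaw rel 57.8
t 33.0167 tcp stand mm [-19.4 -59.2] z 0.2171 yaw rel 57.8 F stand [ 0.2 -1.3 -0. ]
jar stand mm [-9.8 -8.5] yaw 8.6 rect mm [57.4 43.3]
```

The blob is merged (57×43 mm), so that reading isn't valid. I'll measure again with tighter limits now that the arm is still.

```bash
python3 - <<'E'
from h import *; from jp import jp
s=np.load('s.npy'); im,p=status(s,'w26')
V=p['view']; print('cam',(-V[:3,:3].T@V[:3,3]).round(3), 'lid px',proj('wrist',S2W(s,[(0,0,.104),(.0465,0,.104)]),p).round(0).tolist())
for r in (.044,.040,.036): jp(im,p,s,(-.7,-.7),rad=r)
E
```

```text
t 33.0667 tcp stand mm [-25.1 -63.3] z 0.2171 yaw rel 57.5 F stand [-5.5 -3.1 -0.8]
cam [ 0.6   -0.061  0.364] lid px [[265.0, 121.0], [319.0, 85.0]]
jar stand mm [2.1 0.3] yaw 1.5 rect mm [41.5 14.8]
jar stand mm [2.1 0.3] yaw 1.5 rect mm [37.6 14.7]
jar stand mm [2.  0.3] yaw 1.3 rect mm [33.5 14.7]
```

Emit:
{"api": "move_arm", "payload": {"increments": [{"translation": [0,0,0],"delta_rot": [0,0,0],"fingers": 1},{"translation": [0,0,0],"delta_rot": [0,0,0],"fingers": 1},{"translation": [0,0,0],"delta_rot": [0,0,0],"fingers": 1},{"translation": [0,0,0],"delta_rot": [0,0,0],"fingers": 1},{"translation": [0,0,0],"delta_rot": [0,0,0],"fingers": 1},{"translation": [0,0,0],"delta_rot": [0,0,0],"fingers": 1},{"translation": [0,0,0],"delta_rot": [0,0,0],"fingers": 1},{"translation": [0,0,0],"delta_rot": [0,0,0],"fingers": 1},{"translation": [0,0,0],"delta_rot": [0,0,0],"fingers": 1},{"translation": [0,0,0],"delta_rot": [0,0,0],"fingers": 1}]}}

```text
clock: 33.95
tool_pos: [0.5788, -0.1183, 0.2168]
tcp_rot: [-3.13, -0.017, 1.212]
wrist_force: [0.2, -0.6, 0.8]
finger_gap: 0.005
gripper_force: 0.0
```

```bash
python3 jp.py w27 -0.7 -0.7 && python3 -c "
from plant import ticket
print(ticket.finish_job())"
```

```text
t 33.95 tcp stand mm [-17.7 -59. ] z 0.2168 yaw rel 57.8 F stand [ 0.1 -0.6  0.8]
jar stand mm [-0.8 -0.7] yaw 1.7 rect mm [44.5 14.6]
the job is handed in; nothing more can be done
None
```

I handed the job in at about 34 s: the jar measured about 1 mm from its seat with its label 1.7° off square to the window, and the button was pressed to its stop and released; the hand-in returned no verdict.

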